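# Load the charger with battery packs

### The job

Put the spanner that lies across the grey storage tray flat into the red bin. Then take every battery pack out of the tray (they sit flush in its wells: press on top and drag them back out of the open front) and slide each one, contacts first, fully home into its own bay of the charging dock, and after that slide the switch on top of the dock over to on. Leave the other things on the bench alone.

Things in the scene. Friction and masses are not known exactly. Their poses are not given: they have to be found in the camera images.
- tray: Grey storage tray fixed to the bench, on either side of it. Origin: bottom centre. In its frame (mm): smooth floor plate x -100..102, y -116..116, top z = 6; five walls 8 thick at y = -112, -56, 0, 56, 112, from x = -20 to 100, tops z = 21; back wall at x 94..102.
- dock: Charging dock fixed to the bench, on either side of it, black with a grey top. Origin: bottom centre. In its frame (mm): base plate x -100..110, y -120..120, top (bay floors) z = 8; housing x -20..110, top z = 34. x -100..-20 is an open loading apron level with the bay floors. Its front (-x) faces the robot.
- switch (a joint): Slide switch on top of the dock: 0 = off (towards the dock's mouths), 0.030 m = fully on (towards the dock's rear, dock +x). Friction about 2 N, it stays where left.
- switch_top (a point): Top centre of the switch's upright grip, 14 mm (dock x) by 30 mm (dock y), standing 20 mm high on the dock's top; with the switch at 0 it is at dock x = 35, y = 0, z = 54.5 mm.
- pack0: Flat black battery pack, 110 (x) by 44 (y) by 14 mm (z), 0.1 to 0.2 kg, silver plate on top and brass contacts at its +x end; smooth, low friction on the tray and dock (about 0.3). Origin: centre of its underside. All packs are alike. In the tray its contacts point to the tray's back (+x). None when it is not there in this run.
- pack1: Flat black battery pack, 110 (x) by 44 (y) by 14 mm (z), 0.1 to 0.2 kg, silver plate on top and brass contacts at its +x end; smooth, low friction on the tray and dock (about 0.3). Origin: centre of its underside. All packs are alike. In the tray its contacts point to the tray's back (+x). None when it is not there in this run.
- pack2: Flat black battery pack, 110 (x) by 44 (y) by 14 mm (z), 0.1 to 0.2 kg, silver plate on top and brass contacts at its +x end; smooth, low friction on the tray and dock (about 0.3). Origin: centre of its underside. All packs are alike. In the tray its contacts point to the tray's back (+x). None when it is not there in this run.
- spanner: Flat steel double open-ended spanner, 170 mm long along its x, shaft 18 mm wide (y) between jaws 36 mm wide, 10 mm thick, 0.15 kg. Origin: centre of its underside. It starts lying across the walls of the tray.
- bin: Red open bin fixed to the bench, 210 (x) by 100 (y) by 34 mm high outside, walls and floor 4 mm. Origin: bottom centre.
- spool: A bystander to be left where it is: metal solder spool, 60 mm across, 28 mm high. Origin: bottom centre.
- screwdriver: A bystander to be left where it is: red-handled screwdriver, 140 mm long, lying between tray and dock in front of the bin. Origin: about its middle, on the bench.
- partsbox: A bystander to be left where it is: clear open parts box, 130 x 100 x 40 mm. Origin: bottom centre.
- tweezers: A bystander to be left where it is: dark steel tweezers, 120 x 10 x 8 mm, lying flat. Origin: bottom centre.
- tray_mouth (a point): Middle of the tray's open front, on its floor (tray x -20, y 0, z 6 mm). Four wells, 48 mm wide, centred at y = -84, -28, 28, 84 mm, run back (+x) from here for 114 mm; each is empty or holds one pack, whose top lies 1 mm below the wall tops. In front (-x, towards the robot) is the bare apron, 80 mm long, level with the well floors: drag packs out onto it.
- dock_mouth (a point): Middle of the dock's front face, at bay floor height (dock x -20, y 0, z 8 mm). Four bays centred at y = -84, -28, 28, 84 mm, 48 mm wide and 17 mm high, dividers 8 mm with rounded noses, 96 mm deep. Packs go in along +x, contacts first; a pack that is home rests on the end stop, sticks out 14 mm, and has its origin at dock x = 21 mm.
- pack3: Flat black battery pack, 110 (x) by 44 (y) by 14 mm (z), 0.1 to 0.2 kg, silver plate on top and brass contacts at its +x end; smooth, low friction on the tray and dock (about 0.3). Origin: centre of its underside. All packs are alike. In the tray its contacts point to the tray's back (+x). None when it is not there in this run.

How it is judged:
By the outcome, as a careful person would: the job done as asked, in the order asked, and still so for the second after the job is handed in, with the robot touching nothing.
Of pack0, pack1, pack2, pack3 only 3 to 4 are there at a start; the rules pass over those that are not, and their reading is None.
At some moment in a run one of pack0, pack1, pack2, pack3, spanner may be knocked a few centimetres aside while the robot is not near it.
Once in a run the grip may slacken for a moment while it holds something.
It also fails if it takes over 210 s, if anything falls off the work surface, if the arm or the gripper's body presses on something with over 40 N, if the wrist force passes 120 N, or if a joint passes its speed limit or range.

### The arm

A 7-joint arm with a two-finger parallel gripper is mounted at the origin on the work surface. World frame = base frame: x ahead of the robot, y to its left, z up, the work surface at z = 0. Lengths are in m, angles in rad, forces in N, time in s.
With the tool pointing down it reaches from about 0.4 to 0.85 m from the base axis. Payload 4.5 kg.
Tool frame: the origin (TCP) lies midway between the tips of the shut fingers; the grasp point (between the pads) lies r.grip_point_offset behind it (r.grip_point_offset is the distance from the TCP to the grasp point, in m); z points along the fingers, y is the line along which they close (so a half turn about z gives the same grasp; the last joint's range is limited). The gripper opens to 88 mm and grips with 3 to 60 N. Pads are 18 mm wide; open, the fingers measure 123 mm over their backs; the gripper's body (75 mm by 187 mm) begins 45 mm behind the grasp point.
Start: joints at [-1.155, 0.689, -0.195, 1.565, 0.157, 0.902, -0.215], TCP at [0.233, 0.58, 0.239] pointing down, gripper open.
Joint ranges: [-3.01, 3.01], [-0.46, 2.08], [-1.47, 1.51], [0.13, 2.56], [-1, 4.14], [0.04, 2.09], [-2.66, 2.66]. Speed limits (rad/s): [2.57, 2.57, 3.14, 3.14, 3.14, 3.14, 3.14].

### API

Orientations are given as a unit quaternion [x, y, z, w].
In Python, from plant import r gives the robot as it stands.
- The arm moves only by the shell command python3 -m jog 'ROWS' [FORCE]. ROWS is JSON, a list of rows, each an object of numbers: "wx", "wy", "wz": the turn, a rotation vector about the world's x, y, z as a fraction of full scale; "dx", "dy", "dz": the shift along the world's x, y, z as a fraction of full scale; "hand": the closure, from 0 (fully open) to 1 (shut). In form: [{"wx": .., "wy": .., "wz": .., "dx": .., "dy": .., "dz": .., "hand": ..}, ...]. A call has 1 to 5 rows; each row shifts and turns the commanded pose from where the row before left it; what a row does not reach is not made up. Full scale, the value 1, is 0.25 m for a shift and 2 rad for a turn. A row lasts 1/12 s, in which the tool goes at most 41.7 mm and 7.16 degrees, less where a joint would pass 70% of its speed; a pose out of reach is approached as far as the arm can. A call with a number of a shift or a turn outside -1 to 1 is refused whole. A call with a gripper value outside its range is refused whole. The fingers move at their own pace and stop on an object; FORCE is the grip in N (left out, the last holds). Time passes only in rows, so rows that do not move let the fingers close. It gives the time, the measured TCP pose, the force, the opening and the grip force at its end, in the units of the state.
- r.get_state(): the state, without advancing time (a new reading comes with each control period).
- r.snapshot(name): name is "scene" or "top"; returns the picture (420x560x3 uint8, red, green, blue); there is no depth.
- r.camera_info(name): a dict with "mtx" (3x3 intrinsics, pixels), "k1" (the pictures are not rectified: a ray, as slopes to the right and down, at radius r is drawn at 1 + k1 r^2 times it, then the intrinsics apply), "R" (3x3) and "t" (3): a world point X has camera coordinates R X + t. Camera axes: x right, y down, z forward; pixel columns grow to the right and rows downward; lengths in m; the calibration is good to about 2 mm. A picture is of the moment at which its call begins. camera_info takes no time and is no camera call.
- r.finish_job(): hands the job in; it is judged then, once.
Trained networks look in the newest picture that a camera, given by its name, has taken for a name from the list of things; names that differ only in an ending like _2 or _b are one class to them, and where a whole thing is asked for, a point or a joint stands for the part that bears it (a point fixed in the world has none). Each returns a list of dicts, best first, with "p" (0 to 1); they miss things now and then, are a little off and sometimes report something else, mostly with a low value. They report only what shows in the picture. A call takes as long as a camera call.
- r.search_frame(camera, query): "bbox" ([left, top, right, bottom] in pixels, round what is visible of it).
- r.masks_of(camera, query): "region" (420x560 bool, what is visible of it) and "bbox" ([left, top, right, bottom] in pixels, round what is visible of it).
The state is a dict: "clock": time; "q": joint angles; "qd": joint speeds; "joint_torque": joint torques, N m; "tool_pos": TCP position; "eef_rot": TCP orientation; "contact_force": force on the tool from outside, world axes, zero at the start; "moment": the same for the moment, N m; "opening": opening from 0.0 (shut) to 1.0 (fully open); "finger_force": force on a finger pad.
Only numpy, scipy, OpenCV 4.12 (cv2) and the standard library are available. Lean on these libraries where they do the work, as an engineer would, in place of code of your own. Each camera call takes 0.05 s, during which the arm holds its last target. There are 200 camera calls.

## Working session

There is one attempt and no reset: what is moved stays moved. The work goes in short steps, Python scripts to look and compute and a shell command to move; the robot and the scene stay as the last step left them, time stands still between calls to the robot, and variables do not carry over. Pictures are saved under pics/ and viewed, at most 14 in all, crops included, and the job is handed in when it is done.

```bash
ls; mkdir -p pics
python3 - <<'E'
from plant import r
import cv2
for n in ("scene","top"):
    im=r.snapshot(n); cv2.imwrite(f"pics/{n}0.png",im[:,:,::-1])
    c=r.camera_info(n); print(n,c)
s=r.get_state(); print(s); print(r.grip_point_offset)
E
```

```text
pics
scene {'mtx': array([[498.0982241 ,   0.        , 285.09379712],
       [  0.        , 498.0982241 , 201.39116518],
       [  0.        ,   0.        ,   1.        ]]), 'k1': 0.05665841439092807, 'R': array([[-8.39966487e-01,  5.42638111e-01, -4.25580256e-04],
       [ 4.44759834e-01,  6.88007906e-01, -5.73440329e-01],
       [-3.10877775e-01, -4.81859940e-01, -8.19247220e-01]]), 't': array([ 0.46308763, -0.29252228,  1.56150459])}
top {'mtx': array([[463.8807168 ,   0.        , 280.54372912],
       [  0.        , 463.8807168 , 211.60104653],
       [  0.        ,   0.        ,   1.        ]]), 'k1': -0.03806060641550281, 'R': array([[-0.02893018, -0.99942813,  0.01750593],
       [-0.98625401,  0.02568975, -0.16322702],
       [ 0.16268396, -0.02198748, -0.98643321]]), 't': array([0.08028603, 0.60831123, 1.23486786])}
{'clock': 0.1, 'q': array([-1.15521308,  0.6898909 , -0.19452082,  1.56620854,  0.1572927 ,
        0.90252853, -0.21508995]), 'qd': array([-0.00092252, -0.0012949 ,  0.00064228, -0.00396748,  0.00118005,
        0.00033795,  0.00034336]), 'joint_torque': array([-1.55976708e-03, -5.28501248e+01, -1.27112981e+00, -1.53838652e+01,
       -5.25578123e-02,  1.99520051e-03,  4.57598503e-05]), 'tool_pos': array([0.23269045, 0.57946415, 0.2380044 ]), 'eef_rot': array([ 1.89695782e-01,  9.81842571e-01, -8.16808210e-04, -9.78489085e-05]), 'contact_force': array([ 0.64237051, -0.21076166,  0.78340261]), 'moment': array([-0.01881397, -0.02223211,  0.00770127]), 'finger_force': 0.0, 'opening': 0.9973652469256062}
0.0187
```

View pics/top0.png

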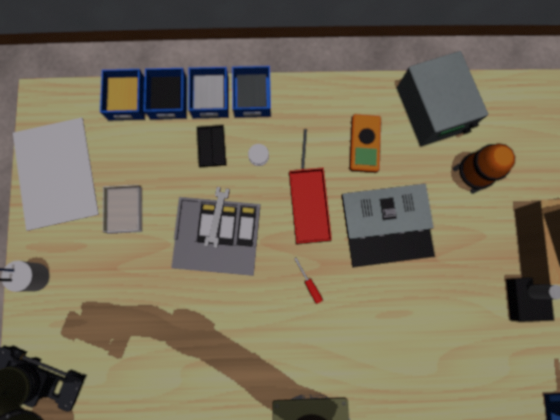

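View pics/scene0.png

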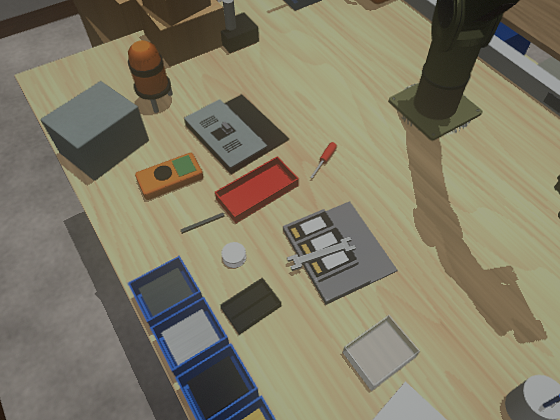

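```bash
cat > h.py <<'E'
import numpy as np, cv2
from plant import r
from scipy.spatial.transform import Rotation as Ro
CI={n:r.camera_info(n) for n in ("scene","top")}
def proj(n,X):
    c=CI[n]; p=np.atleast_2d(X)@c["R"].T+c["t"]; s=p[:,:2]/p[:,2:]
    s=s*(1+c["k1"]*(s**2).sum(1,keepdims=True))
    return s@c["mtx"][:2,:2].T+c["mtx"][:2,2]
def unproj(n,uv,z):
    c=CI[n]; K=c["mtx"]
    u=cv2.undistortPoints(np.array(uv,float).reshape(-1,1,2),K,np.array([c["k1"],0,0,0.])).reshape(-1,2)
    d=np.c_[u,np.ones(len(u))]@c["R"]; o=-c["R"].T@c["t"]
    return o+d*((z-o[2])/d[:,2])[:,None]
def rect(n,mask,z):
    m=mask.astype(np.uint8); cs,_=cv2.findContours(m,cv2.RETR_EXTERNAL,cv2.CHAIN_APPROX_NONE)
    c=max(cs,key=cv2.contourArea).reshape(-1,2)
    P=unproj(n,c,z)[:,:2]*1000
    (cx,cy),(w,h),a=cv2.minAreaRect(P.astype(np.float32)); return np.round([cx,cy,w,h,a],1)
def snap(n,name,box=None,k=1):
    im=r.snapshot(n)[:,:,::-1]
    if box: l,t,R,b=box; im=im[t:b,l:R]
    cv2.imwrite(f"pics/{name}.png",cv2.resize(im,None,fx=k,fy=k,interpolation=cv2.INTER_CUBIC))
def st():
    s=r.get_state(); R=Ro.from_quat(s["eef_rot"]); print("t",round(s["clock"],2),"tcp",np.round(s["tool_pos"]*1000,1),"yaxis",np.round(R.as_matrix()[:,1],3),"z",np.round(R.as_matrix()[:,2],3),"F",np.round(s["contact_force"],1),"op",round(s["opening"],3),"ff",round(s["finger_force"],1),"q",np.round(s["q"],2))
E
python3 - <<'E'
from h import *
for n in ("top","scene"):
  for q,z in (("tray",.006),("dock",.008),("bin",.034),("spanner",.03),("pack0",.02)):
    for d in r.masks_of(n,q)[:4]:
      if d["p"]>.2: print(n,q,round(d["p"],2),d["bbox"],int(d["region"].sum()),rect(n,d["region"],z))
snap("top","crop1",(160,160,450,290),2.7)
E
```

```text
top tray 0.86 [172.2, 197.3, 261.0, 278.3] 3954 [554.1 248.5 239.1 209.4  83.9]
top tray 0.38 [301.9, 128.5, 308.9, 168.4] 126 [805.1 -11.7  15.  116.2  85.7]
top dock 0.65 [342.2, 184.6, 434.8, 268.2] 6256 [ 571.6 -245.3  215.2  251.2    5.3]
top bin 0.62 [288.3, 169.9, 328.5, 246.1] 2652 [629.9 -19.2 213.4 102.1   4.2]
top spanner 0.71 [205.8, 187.3, 233.7, 246.9] 426 [604.3 242.4  35.7 164.9  77.4]
top pack0 0.98 [236.5, 206.9, 254.4, 245.1] 579 [576.5 160.9  44.  109.8  82.6]
top pack0 0.86 [217.9, 203.7, 234.7, 245.3] 545 [579.9 215.4  44.4 107.9  83.6]
top pack0 0.72 [196.8, 204.2, 218.5, 243.2] 470 [588.1 276.   37.7 110.9  81.9]
scene tray 0.81 [283.2, 202.9, 400.3, 300.8] 4432 [550.8 244.6 246.4 206.2  83.3]
scene dock 0.86 [180.8, 95.4, 287.2, 172.0] 4552 [ 571.1 -251.6  214.7  269.2    5.4]
scene bin 0.79 [218.9, 161.8, 301.6, 222.9] 2825 [633.7 -10.1 219.3 121.6   3.6]
scene spanner 0.97 [287.2, 236.9, 355.8, 266.7] 599 [602.5 245.8  39.3 169.6  77.9]
scene pack0 0.94 [289.1, 213.8, 335.4, 240.3] 661 [576.4 161.8  46.8 115.8  83.6]
scene pack0 0.94 [300.0, 228.5, 345.6, 252.7] 555 [580.8 213.8  42.8 109.6  80.4]
```

View pics/crop1.png

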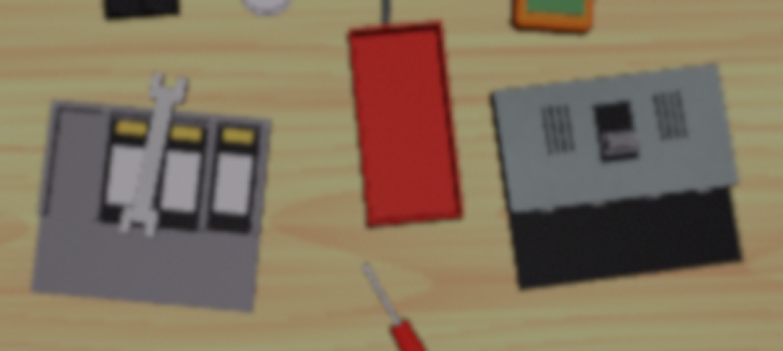

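```bash
cat > fit.py <<'E'
from h import *
from scipy.optimize import minimize
def box(x0,x1,y0,y1,z0,z1): return np.array([[x,y,z] for x in(x0,x1) for y in(y0,y1) for z in(z0,z1)])/1000.
M=dict(tray=[box(-100,102,-116,116,0,6)]+[box(-20,100,y-4,y+4,0,21) for y in(-112,-56,0,56,112)]+[box(94,102,-116,116,0,21)],
 dock=[box(-100,110,-120,120,0,8),box(-20,110,-120,120,0,34)],bin=[box(-105,105,-50,50,0,34)])
def sil(n,parts,p):
    m=np.zeros((420*4,560*4),np.uint8); c,s=np.cos(p[2]),np.sin(p[2]); R=np.array([[c,-s,0],[s,c,0],[0,0,1]])
    for b in parts:
        uv=proj(n,b@R.T+[p[0],p[1],p[3] if len(p)>3 else 0])
        h=cv2.convexHull(((uv+.5)*4*16).round().astype(np.int32)); cv2.fillConvexPoly(m,h,1,shift=4)
    return m
def fit(masks,parts,p0):
    T={n:cv2.resize(m.astype(np.float32),None,fx=4,fy=4,interpolation=cv2.INTER_LINEAR)>.5 for n,m in masks.items()}
    f=lambda d:sum((sil(n,parts,[p0[0]+d[0]/1e3,p0[1]+d[1]/1e3,p0[2]+d[2]/200])!=T[n]).sum()/16 for n in T)
    o=minimize(f,[0,0,0],method="Nelder-Mead",options=dict(initial_simplex=[[0,0,0],[6,0,0],[0,6,0],[0,0,6]],xatol=.05,fatol=.1))
    d=o.x; return p0[0]*1e3+d[0],p0[1]*1e3+d[1],np.degrees(p0[2]+d[2]/200),o.fun
E
python3 - <<'E'
from fit import *
P=dict(tray=[.555,.247,-.113],dock=[.571,-.247,.09],bin=[.63,-.015,.07])
ms={}
for n in ("top","scene"):
    for q in P: ms[q,n]=r.masks_of(n,q)[0]["region"]
    for q in("pack0","spanner"):
        for d in r.masks_of(n,q):
            if d["p"]>.3: ms["tray",n]=ms["tray",n]|d["region"]
    m=ms["tray",n].astype(np.uint8); ms["tray",n]=cv2.morphologyEx(m,cv2.MORPH_CLOSE,np.ones((5,5)))>0
for q in P:
    for c in (("top",),("scene",),("top","scene")):
        print(q,c,np.round(fit({n:ms[q,n] for n in c},M[q],P[q]),1))
E
```

```text
tray ('top',) [ 5.5250e+02  2.4880e+02 -6.5000e+00  6.6081e+03]
tray ('scene',) [549.6 247.6  -6.7 827.4]
tray ('top', 'scene') [ 5.5110e+02  2.4830e+02 -6.6000e+00  7.5231e+03]
dock ('top',) [ 564.7 -243.5    5.6  171.2]
dock ('scene',) [ 563.4 -243.9    5.8  102.1]
dock ('top', 'scene') [ 564.1 -244.1    5.4  289.2]
bin ('top',) [631.6 -19.2   3.6  95.2]
bin ('scene',) [629.4 -20.1   3.9 109.1]
bin ('top', 'scene') [630.  -19.7   4.  217.6]
```

```bash
A='{"dx":0.0988,"dy":-0.0894,"dz":-0.032,"wz":0.0054,"hand":0.4}'
python3 -m jog '[{"dx":0.0988,"dy":-0.0894,"dz":-0.032,"wz":0.0054,"hand":0.4},{"dx":0.0988,"dy":-0.0894,"dz":-0.032,"wz":0.0054,"hand":0.4},{"dx":0.0988,"dy":-0.0894,"dz":-0.032,"wz":0.0054,"hand":0.4},{"dx":0.0988,"dy":-0.0894,"dz":-0.032,"wz":0.0054,"hand":0.4},{"dx":0.0988,"dy":-0.0894,"dz":-0.032,"wz":0.0054,"hand":0.4}]'
python3 -m jog '[{"dx":0.0988,"dy":-0.0894,"dz":-0.032,"wz":0.0054,"hand":0.4},{"dx":0.0988,"dy":-0.0894,"dz":-0.032,"wz":0.0054,"hand":0.4},{"dx":0.0988,"dy":-0.0894,"dz":-0.032,"wz":0.0054,"hand":0.4},{"dx":0.0988,"dy":-0.0894,"dz":-0.032,"wz":0.0054,"hand":0.4},{"dx":0.0988,"dy":-0.0894,"dz":-0.032,"wz":0.0054,"hand":0.4}]'
python3 -m jog '[{"dx":0.0988,"dy":-0.0894,"dz":-0.032,"wz":0.0054,"hand":0.4},{"dx":0.0988,"dy":-0.0894,"dz":-0.032,"wz":0.0054,"hand":0.4},{"dx":0.0988,"dy":-0.0894,"dz":-0.032,"wz":0.0054,"hand":0.4},{"dx":0.0988,"dy":-0.0894,"dz":-0.032,"wz":0.0054,"hand":0.4},{"hand":0.4}]'
python3 -c "
from h import *
st()"
```

```text
t 1.15 tcp [232.9 580.  238.7] yaxis [0.373 0.928 0.   ] z [ 0.  0. -1.] F [ 0.3 -0.6  0.3] op 1.001 ff 0.0 q [-1.16  0.69 -0.19  1.57  0.16  0.9  -0.22]invalid input
invalid input
invalid input
```

```bash
python3 -m jog '[{"wx":0,"wy":0,"wz":0.0054,"dx":0.0988,"dy":-0.0894,"dz":-0.032,"hand":0.4},{"wx":0,"wy":0,"wz":0.0054,"dx":0.0988,"dy":-0.0894,"dz":-0.032,"hand":0.4},{"wx":0,"wy":0,"wz":0.0054,"dx":0.0988,"dy":-0.0894,"dz":-0.032,"hand":0.4},{"wx":0,"wy":0,"wz":0.0054,"dx":0.0988,"dy":-0.0894,"dz":-0.032,"hand":0.4},{"wx":0,"wy":0,"wz":0.0054,"dx":0.0988,"dy":-0.0894,"dz":-0.032,"hand":0.4}]'
```

```text
clock: 1.57
tool_pos: [0.3574, 0.4673, 0.1985]
eef_rot: [0.163, 0.987, 0.0, 0.0]
contact_force: [0.2, -0.5, -0.2]
opening: 0.646
finger_force: 0.0
```

```bash
python3 -m jog '[{"wx":0,"wy":0,"wz":0.0054,"dx":0.0988,"dy":-0.0894,"dz":-0.032,"hand":0.4},{"wx":0,"wy":0,"wz":0.0054,"dx":0.0988,"dy":-0.0894,"dz":-0.032,"hand":0.4},{"wx":0,"wy":0,"wz":0.0054,"dx":0.0988,"dy":-0.0894,"dz":-0.032,"hand":0.4},{"wx":0,"wy":0,"wz":0.0054,"dx":0.0988,"dy":-0.0894,"dz":-0.032,"hand":0.4},{"wx":0,"wy":0,"wz":0.0054,"dx":0.0988,"dy":-0.0894,"dz":-0.032,"hand":0.4}]' >/dev/null
python3 -m jog '[{"wx":0,"wy":0,"wz":0.0054,"dx":0.0988,"dy":-0.0894,"dz":-0.032,"hand":0.4},{"wx":0,"wy":0,"wz":0.0054,"dx":0.0988,"dy":-0.0894,"dz":-0.032,"hand":0.4},{"wx":0,"wy":0,"wz":0.0054,"dx":0.0988,"dy":-0.0894,"dz":-0.032,"hand":0.4},{"wx":0,"wy":0,"wz":0.0054,"dx":0.0988,"dy":-0.0894,"dz":-0.032,"hand":0.4},{"wx":0,"wy":0,"wz":0,"dx":0,"dy":0,"dz":0,"hand":0.4}]'
python3 - <<'E'
from h import *
st()
for n in("top","scene"):
    r.snapshot(n)
    for d in r.masks_of(n,"spanner")[:2]: print(n,round(d["p"],2),d["bbox"],d["region"].sum(),rect(n,d["region"],.031))
snap("scene","s1",(240,150,420,310),4)
E
```

```text
clock: 2.4
tool_pos: [0.5845, 0.2578, 0.1248]
eef_rot: [0.12, 0.993, -0.003, 0.002]
contact_force: [0.2, -0.2, -0.4]
opening: 0.6
finger_force: 0.0
t 2.4 tcp [584.5 257.8 124.8] yaxis [ 0.239  0.971 -0.006] z [ 0.003 -0.007 -1.   ] F [ 0.2 -0.2 -0.4] op 0.6 ff 0.0 q [-0.35  0.86 -0.27  1.61  0.32  0.72  0.56]
scene 0.86 [286.6, 245.0, 343.4, 269.3] 455 [620.1 241.6  37.5 136.4  77.8]
```

View pics/s1.png

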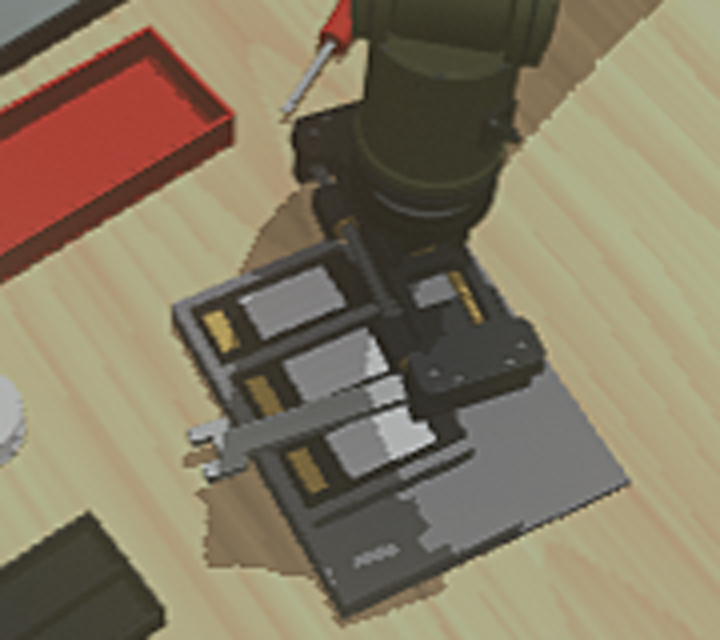

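```bash
python3 -m jog '[{"wx":0,"wy":0,"wz":0,"dx":0.037,"dy":-0.028,"dz":-0.08,"hand":0.4},{"wx":0,"wy":0,"wz":0.0054,"dx":0.037,"dy":-0.027,"dz":-0.08,"hand":0.4},{"wx":0,"wy":0,"wz":0,"dx":0,"dy":0,"dz":0,"hand":0.4},{"wx":0,"wy":0,"wz":0,"dx":0,"dy":0,"dz":0,"hand":0.4},{"wx":0,"wy":0,"wz":0,"dx":0,"dy":0,"dz":0,"hand":0.4}]'
python3 - <<'E'
from h import *
st()
for d in r.masks_of("scene","pack0"): print(round(d["p"],2),d["bbox"],rect("scene",d["region"],.02))
snap("scene","s2",(240,150,420,310),4)
for n in("top","scene"):print(proj(n,[.603,.244,.026]))
E
```

```text
clock: 3.07
tool_pos: [0.5964, 0.2554, 0.0878]
eef_rot: [0.109, 0.994, 0.001, 0.0]
contact_force: [-0.7, 1.3, -0.2]
opening: 0.601
finger_force: 0.0
t 3.07 tcp [596.4 255.4  87.8] yaxis [0.216 0.976 0.002] z [ 0.     0.002 -1.   ] F [-0.7  1.3 -0.2] op 0.601 ff 0.0 q [-0.33  0.92 -0.27  1.6   0.34  0.67  0.58]
0.97 [305.8, 249.4, 357.2, 275.8] [589.1 272.7  45.9 113.5  83.4]
0.96 [299.1, 229.6, 339.6, 251.5] [585.9 215.3  44.3 102.5  84.9]
0.7 [290.2, 213.2, 329.2, 238.6] [578.3 163.1  44.5 110.5  81.7]
[[216.25692944 217.16386888]]
[[321.00889046 253.31091327]]
```

View pics/s2.png

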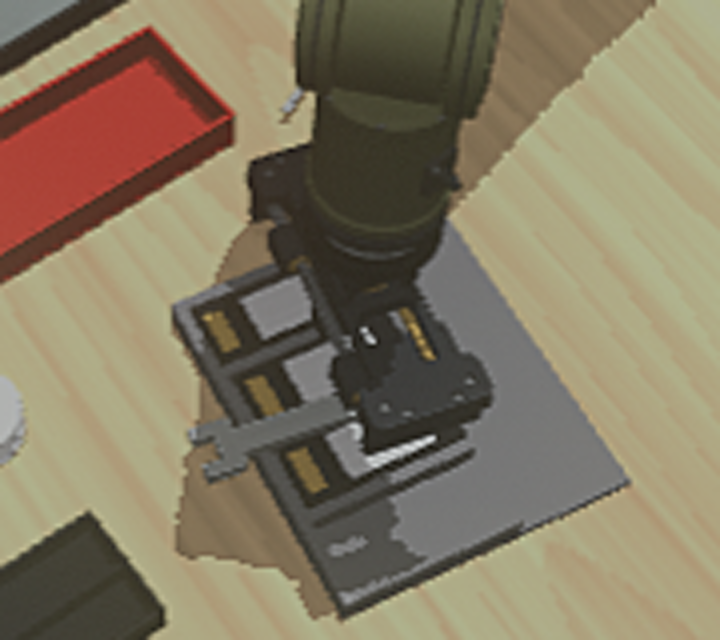

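```bash
python3 -m jog '[{"wx":0,"wy":0,"wz":0,"dx":0.026,"dy":-0.046,"dz":-0.08,"hand":0.4},{"wx":0,"wy":0,"wz":0,"dx":0,"dy":0,"dz":-0.08,"hand":0.4},{"wx":0,"wy":0,"wz":0,"dx":0,"dy":0,"dz":-0.08,"hand":0.4},{"wx":0,"wy":0,"wz":0,"dx":0,"dy":0,"dz":0,"hand":0.4},{"wx":0,"wy":0,"wz":0,"dx":0,"dy":0,"dz":0,"hand":0.4}]'
```

```text
clock: 3.58
tool_pos: [0.6029, 0.2426, 0.027]
eef_rot: [0.109, 0.994, 0.0, -0.001]
contact_force: [0.3, 0.0, 0.4]
opening: 0.599
finger_force: 0.0
```

```bash
python3 -m jog '[{"wx":0,"wy":0,"wz":0,"dx":0,"dy":0,"dz":-0.014,"hand":0.4},{"wx":0,"wy":0,"wz":0,"dx":0,"dy":0,"dz":0,"hand":0.4},{"wx":0,"wy":0,"wz":0,"dx":0,"dy":0,"dz":0,"hand":1},{"wx":0,"wy":0,"wz":0,"dx":0,"dy":0,"dz":0,"hand":1},{"wx":0,"wy":0,"wz":0,"dx":0,"dy":0,"dz":0,"hand":1}]' 40; python3 -m jog '[{"wx":0,"wy":0,"wz":0,"dx":0,"dy":0,"dz":0,"hand":1},{"wx":0,"wy":0,"wz":0,"dx":0,"dy":0,"dz":0,"hand":1},{"wx":0,"wy":0,"wz":0,"dx":0,"dy":0,"dz":0,"hand":1},{"wx":0,"wy":0,"wz":0,"dx":0,"dy":0,"dz":0,"hand":1},{"wx":0,"wy":0,"wz":0,"dx":0,"dy":0,"dz":0,"hand":1}]'; python3 -m jog '[{"wx":0,"wy":0,"wz":0,"dx":0,"dy":0,"dz":0.02,"hand":1},{"wx":0,"wy":0,"wz":0,"dx":0,"dy":0,"dz":0.05,"hand":1},{"wx":0,"wy":0,"wz":0,"dx":0,"dy":0,"dz":0.1,"hand":1},{"wx":0,"wy":0,"wz":0,"dx":0,"dy":0,"dz":0.1,"hand":1},{"wx":0,"wy":0,"wz":0,"dx":0,"dy":0,"dz":0.0,"hand":1}]'
```

```text
clock: 4.0
tool_pos: [0.6041, 0.2421, 0.024]
eef_rot: [0.11, 0.994, 0.0, 0.0]
contact_force: [0.9, 0.2, -0.0]
opening: 0.394
finger_force: 0.0
clock: 4.42
tool_pos: [0.6038, 0.2422, 0.0234]
eef_rot: [0.11, 0.994, 0.0, 0.0]
contact_force: [1.1, 0.5, 1.8]
opening: 0.198
finger_force: 40.0
clock: 4.83
tool_pos: [0.6066, 0.2433, 0.0962]
eef_rot: [0.11, 0.994, 0.002, 0.004]
contact_force: [1.3, 0.9, -1.3]
opening: 0.195
finger_force: 40.0
```

```bash
python3 -m jog '[{"wx":0,"wy":0,"wz":0.016,"dx":0.01,"dy":-0.1164,"dz":0,"hand":1},{"wx":0,"wy":0,"wz":0.016,"dx":0.01,"dy":-0.1164,"dz":0,"hand":1},{"wx":0,"wy":0,"wz":0.016,"dx":0.01,"dy":-0.1164,"dz":0,"hand":1},{"wx":0,"wy":0,"wz":0.016,"dx":0.01,"dy":-0.1164,"dz":0,"hand":1},{"wx":0,"wy":0,"wz":0.016,"dx":0.01,"dy":-0.1164,"dz":0,"hand":1}]';python3 -m jog '[{"wx":0,"wy":0,"wz":0.016,"dx":0.01,"dy":-0.1164,"dz":0,"hand":1},{"wx":0,"wy":0,"wz":0.016,"dx":0.01,"dy":-0.1164,"dz":0,"hand":1},{"wx":0,"wy":0,"wz":0.016,"dx":0.01,"dy":-0.1164,"dz":0,"hand":1},{"wx":0,"wy":0,"wz":0.016,"dx":0.01,"dy":-0.1164,"dz":0,"hand":1},{"wx":0,"wy":0,"wz":0,"dx":0,"dy":0,"dz":0,"hand":1}]';python3 -m jog '[{"wx":0,"wy":0,"wz":0,"dx":0,"dy":0,"dz":0,"hand":1},{"wx":0,"wy":0,"wz":0,"dx":0,"dy":0,"dz":0,"hand":1}]'
python3 - <<'E'
from h import *
st(); snap("scene","s3",(180,100,360,260),4)
E
```

```text
clock: 5.25
tool_pos: [0.6158, 0.0947, 0.0908]
eef_rot: [0.029, 1.0, -0.0, -0.0]
contact_force: [0.9, -0.7, -1.2]
opening: 0.201
finger_force: 40.0
clock: 5.67
tool_pos: [0.6258, -0.0308, 0.0901]
eef_rot: [-0.029, 1.0, -0.004, -0.001]
contact_force: [0.6, -2.3, -1.6]
opening: 0.197
finger_force: 40.0
clock: 5.83
tool_pos: [0.6259, -0.0193, 0.0908]
eef_rot: [-0.034, 0.999, 0.001, -0.0]
contact_force: [-0.1, 0.8, -1.7]
opening: 0.196
finger_force: 40.0
t 5.83 tcp [625.9 -19.3  90.8] yaxis [-0.068  0.998  0.001] z [-0.     0.001 -1.   ] F [-0.1  0.8 -1.7] op 0.196 ff 40.0 q [ 0.17  0.91 -0.39  1.66  0.5   0.67  1.15]
```

View pics/s3.png

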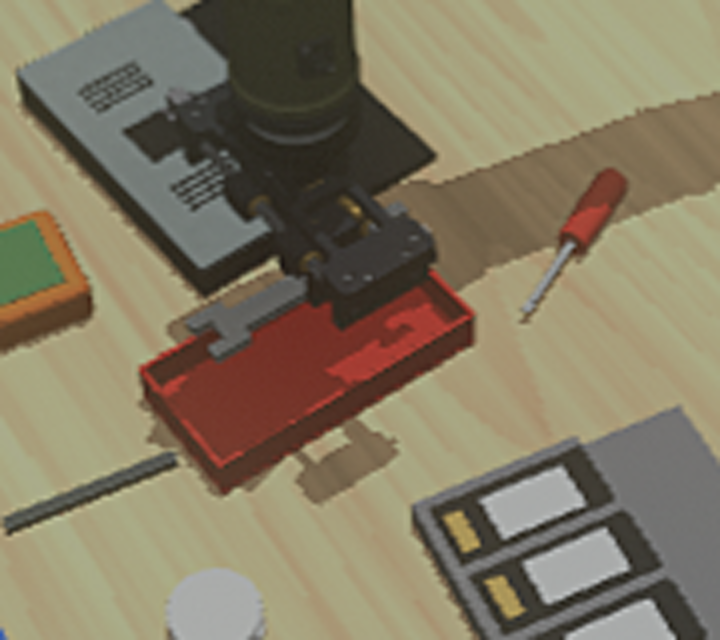

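```bash
python3 -m jog '[{"wx":0,"wy":0,"wz":0,"dx":0.012,"dy":0,"dz":-0.08,"hand":1},{"wx":0,"wy":0,"wz":0,"dx":0,"dy":0,"dz":-0.08,"hand":1},{"wx":0,"wy":0,"wz":0,"dx":0,"dy":0,"dz":-0.08,"hand":1},{"wx":0,"wy":0,"wz":0,"dx":0,"dy":0,"dz":-0.07,"hand":1},{"wx":0,"wy":0,"wz":0,"dx":0,"dy":0,"dz":0,"hand":1}]';python3 -m jog '[{"wx":0,"wy":0,"wz":0,"dx":0,"dy":0,"dz":-0.016,"hand":1},{"wx":0,"wy":0,"wz":0,"dx":0,"dy":0,"dz":0,"hand":1},{"wx":0,"wy":0,"wz":0,"dx":0,"dy":0,"dz":0,"hand":1}]'
```

```text
clock: 6.3
tool_pos: [0.6265, -0.0179, 0.0101]
eef_rot: [-0.036, 0.999, 0.0, -0.003]
contact_force: [-0.9, 0.3, -1.0]
opening: 0.196
finger_force: 40.0
clock: 6.55
tool_pos: [0.6299, -0.0192, 0.0103]
eef_rot: [-0.034, 0.999, 0.0, 0.001]
contact_force: [-0.4, -0.3, -0.8]
opening: 0.2
finger_force: 40.0
```

```bash
python3 -m jog '[{"wx":0,"wy":0,"wz":0,"dx":0,"dy":0,"dz":-0.012,"hand":1},{"wx":0,"wy":0,"wz":0,"dx":0,"dy":0,"dz":0,"hand":1},{"wx":0,"wy":0,"wz":0,"dx":0,"dy":0,"dz":0,"hand":0.6},{"wx":0,"wy":0,"wz":0,"dx":0,"dy":0,"dz":0,"hand":0.6},{"wx":0,"wy":0,"wz":0,"dx":0,"dy":0,"dz":0,"hand":0.6}]';python3 -m jog '[{"wx":0,"wy":0,"wz":0,"dx":0,"dy":0,"dz":0.04,"hand":0.6},{"wx":0,"wy":0,"wz":0,"dx":0,"dy":0,"dz":0.15,"hand":0.6},{"wx":0,"wy":0,"wz":0,"dx":0,"dy":0.1,"dz":0.1,"hand":1},{"wx":0,"wy":0,"wz":0,"dx":0,"dy":0.15,"dz":0,"hand":1},{"wx":0,"wy":0,"wz":0,"dx":0,"dy":0.15,"dz":0,"hand":1}]'
python3 -m jog '[{"wx":0,"wy":0,"wz":0,"dx":-0.15,"dy":0,"dz":0.04,"hand":1},{"wx":0,"wy":0,"wz":0,"dx":-0.15,"dy":0,"dz":0,"hand":1},{"wx":0,"wy":0,"wz":0,"dx":-0.15,"dy":0.0,"dz":0,"hand":1},{"wx":0,"wy":0,"wz":0,"dx":-0.15,"dy":0,"dz":0,"hand":1},{"wx":0,"wy":0,"wz":0,"dx":0,"dy":0,"dz":0,"hand":1}]'
python3 - <<'E'
from fit import *
st()
for n,q,z in(("top","spanner",.014),("scene","spanner",.014),("top","pack0",.02),("scene","pack0",.02)):
    if q=="spanner": im=r.snapshot(n)
    for d in r.masks_of(n,q):
        if d["p"]>.3: 
            R=rect(n,d["region"],z); print(n,q,round(d["p"],2),R)
            if q=="pack0": print(np.round(fit({n:d["region"]},[box(-55,55,-22,22,6,20)],[R[0]/1e3,R[1]/1e3,-.115]),1))
snap("scene","s4",(180,100,380,300),3)
E
```

```text
clock: 6.97
tool_pos: [0.6295, -0.02, 0.0067]
eef_rot: [-0.034, 0.999, 0.0, 0.0]
contact_force: [-0.4, 0.3, 0.4]
opening: 0.387
finger_force: 0.0
clock: 7.38
tool_pos: [0.6311, 0.0796, 0.0818]
eef_rot: [-0.032, 0.999, 0.0, 0.002]
contact_force: [1.1, 1.0, -0.6]
opening: 0.199
finger_force: 0.0
clock: 7.8
tool_pos: [0.4681, 0.0784, 0.0893]
eef_rot: [-0.036, 0.999, -0.002, -0.007]
contact_force: [-1.6, -1.4, -0.2]
opening: 0.006
finger_force: 0.0
t 7.8 tcp [468.1  78.4  89.3] yaxis [-0.073  0.997 -0.004] z [-0.013 -0.005 -1.   ] F [-1.6 -1.4 -0.2] op 0.006 ff 0.0 q [-0.11  0.78 -0.24  2.12  0.57  0.32  0.81]
top spanner 0.92 [628.  -20.9 160.7  36.3   4.1]
scene spanner 0.86 [628.5 -18.2 169.3  42.3   4.4]
top pack0 0.61 [587.5 271.8  44.9 111.2  83.7]
[588.9 273.1  -6.6  49.4]
top pack0 0.55 [577.3 161.6  46.9 111.   81.8]
[578.3 161.4  -7.3  39.3]
scene pack0 0.97 [577.2 163.   44.4 112.7  82.3]
[574.6 157.1  -5.  148.2]
scene pack0 0.62 [588.  273.   46.7 112.5  82.6]
[586.4 270.4  -4.4 105.8]
```

View pics/s4.png

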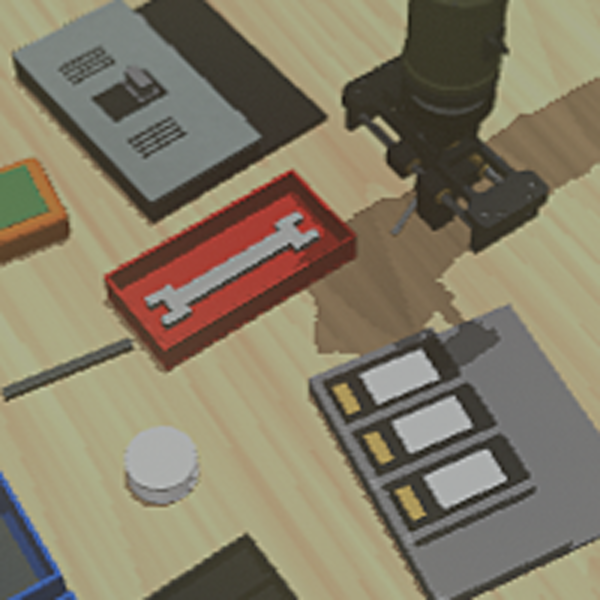

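```bash
python3 -m jog '[{"wx":0,"wy":0,"wz":-0.023,"dx":0.104,"dy":0.084,"dz":0,"hand":1},{"wx":0,"wy":0,"wz":-0.023,"dx":0.104,"dy":0.084,"dz":0,"hand":1},{"wx":0,"wy":0,"wz":-0.023,"dx":0.104,"dy":0.084,"dz":0,"hand":1},{"wx":0,"wy":0,"wz":-0.023,"dx":0.104,"dy":0.084,"dz":-0.1,"hand":1},{"wx":0,"wy":0,"wz":0,"dx":0,"dy":0,"dz":-0.12,"hand":1}]';python3 -m jog '[{"wx":0,"wy":0,"wz":0,"dx":0,"dy":0,"dz":0,"hand":1},{"wx":0,"wy":0,"wz":0,"dx":0,"dy":0,"dz":0,"hand":1},{"wx":0,"wy":0,"wz":0,"dx":0,"dy":0,"dz":0,"hand":1}]'
```

```text
clock: 8.57
tool_pos: [0.5922, 0.1715, 0.0358]
eef_rot: [0.058, 0.998, 0.006, 0.007]
contact_force: [0.9, 1.2, -0.5]
opening: 0.001
finger_force: 0.0
clock: 8.82
tool_pos: [0.5832, 0.1631, 0.0343]
eef_rot: [0.058, 0.998, -0.0, -0.0]
contact_force: [0.9, 0.3, 1.1]
opening: 0.008
finger_force: 0.0
```

```bash
python3 -m jog '[{"wx":0,"wy":0,"wz":0,"dx":-0.02,"dy":-0.006,"dz":-0.052,"hand":1},{"wx":0,"wy":0,"wz":0,"dx":0,"dy":0,"dz":0,"hand":1},{"wx":0,"wy":0,"wz":0,"dx":0,"dy":0,"dz":0,"hand":1}]';python3 -m jog '[{"wx":0,"wy":0,"wz":0,"dx":0,"dy":0,"dz":-0.008,"hand":1},{"wx":0,"wy":0,"wz":0,"dx":0,"dy":0,"dz":0,"hand":1},{"wx":0,"wy":0,"wz":0,"dx":0,"dy":0,"dz":0,"hand":1}]';python3 -m jog '[{"wx":0,"wy":0,"wz":0,"dx":0,"dy":0,"dz":-0.008,"hand":1},{"wx":0,"wy":0,"wz":0,"dx":0,"dy":0,"dz":0,"hand":1},{"wx":0,"wy":0,"wz":0,"dx":0,"dy":0,"dz":0,"hand":1}]'
```

```text
clock: 9.07
tool_pos: [0.5781, 0.1617, 0.0219]
eef_rot: [0.058, 0.998, -0.0, 0.0]
contact_force: [0.3, -0.5, 0.2]
opening: 0.003
finger_force: 0.0
clock: 9.32
tool_pos: [0.5791, 0.1623, 0.0205]
eef_rot: [0.058, 0.998, 0.0, 0.001]
contact_force: [0.2, -0.7, 4.4]
opening: 0.008
finger_force: 2.7
clock: 9.57
tool_pos: [0.5791, 0.1623, 0.0205]
eef_rot: [0.058, 0.998, -0.0, 0.001]
contact_force: [-3.6, -2.9, 21.1]
opening: 0.006
finger_force: 10.6
```

```bash
python3 -m jog '[{"wx":0,"wy":0,"wz":0,"dx":-0.02,"dy":0.0023,"dz":0,"hand":1},{"wx":0,"wy":0,"wz":0,"dx":-0.04,"dy":0.0046,"dz":0,"hand":1},{"wx":0,"wy":0,"wz":0,"dx":-0.04,"dy":0.0046,"dz":0,"hand":1},{"wx":0,"wy":0,"wz":0,"dx":-0.04,"dy":0.0046,"dz":0,"hand":1},{"wx":0,"wy":0,"wz":0,"dx":-0.04,"dy":0.0046,"dz":0,"hand":1}]';python3 -m jog '[{"wx":0,"wy":0,"wz":0,"dx":-0.04,"dy":0.0046,"dz":0,"hand":1},{"wx":0,"wy":0,"wz":0,"dx":-0.04,"dy":0.0046,"dz":0,"hand":1},{"wx":0,"wy":0,"wz":0,"dx":-0.04,"dy":0.0046,"dz":0,"hand":1},{"wx":0,"wy":0,"wz":0,"dx":-0.04,"dy":0.0046,"dz":0,"hand":1},{"wx":0,"wy":0,"wz":0,"dx":-0.04,"dy":0.0046,"dz":0,"hand":1}]'
python3 - <<'E'
from fit import *
st()
for n in("top","scene"):
    im=r.snapshot(n)
    for d in r.masks_of(n,"pack0"):
        if d["p"]>.3: print(n,round(d["p"],2),rect(n,d["region"],.02))
E
```

```text
clock: 9.98
tool_pos: [0.5389, 0.1683, 0.0205]
eef_rot: [0.059, 0.998, 0.002, 0.006]
contact_force: [4.1, -1.8, 14.8]
opening: 0.005
finger_force: 7.2
clock: 10.4
tool_pos: [0.4895, 0.1747, 0.0204]
eef_rot: [0.059, 0.998, 0.003, 0.006]
contact_force: [5.4, -1.4, 18.4]
opening: 0.001
finger_force: 9.1
t 10.4 tcp [489.5 174.7  20.4] yaxis [0.118 0.993 0.006] z [ 0.013  0.005 -1.   ] F [ 5.4 -1.4 18.4] op 0.001 ff 9.1 q [-0.36  0.92 -0.11  2.03  0.48  0.2   0.55]
top 0.94 [588.  272.8  48.  110.6  83.4]
top 0.79 [594.5 213.3  43.9  82.7  82.5]
top 0.73 [418.9  -7.3 132.3  25.3  26.6]
scene 0.91 [510.9 174.   52.9  65.1  83.9]
scene 0.63 [587.4 273.5  47.1 114.4  84.5]
scene 0.61 [581.6 217.9  48.3 114.3  83.9]
```

```bash
python3 -m jog '[{"wx":0,"wy":0,"wz":0,"dx":-0.04,"dy":0.0046,"dz":0,"hand":1},{"wx":0,"wy":0,"wz":0,"dx":-0.04,"dy":0.0046,"dz":0,"hand":1},{"wx":0,"wy":0,"wz":0,"dx":-0.01,"dy":0.0,"dz":0,"hand":1},{"wx":0,"wy":0,"wz":0,"dx":0,"dy":0,"dz":0,"hand":1},{"wx":0,"wy":0,"wz":0,"dx":0,"dy":0,"dz":0,"hand":1}]';python3 -m jog '[{"wx":0,"wy":0,"wz":0,"dx":0,"dy":0,"dz":0.05,"hand":1},{"wx":0,"wy":0,"wz":0,"dx":0,"dy":0,"dz":0.15,"hand":0},{"wx":0,"wy":0,"wz":0,"dx":-0.1,"dy":0.1,"dz":0.05,"hand":0},{"wx":0,"wy":0,"wz":0,"dx":0,"dy":0.15,"dz":0,"hand":0},{"wx":0,"wy":0,"wz":0,"dx":0,"dy":0.15,"dz":0,"hand":0}]'
python3 - <<'E'
from fit import *
st()
for n in("top","scene"):
    snap(n,"d1"+n,(140,140,340,300),3)
    for d in r.masks_of(n,"pack0"):
        if d["p"]>.3: 
            R=rect(n,d["region"],.02); print(n,round(d["p"],2),R,np.round(fit({n:d["region"]},[box(-55,55,-22,22,6,20)],[R[0]/1e3,R[1]/1e3,-.115]),1))
E
```

```text
clock: 11.02
tool_pos: [0.4659, 0.1778, 0.0204]
eef_rot: [0.058, 0.998, 0.003, 0.006]
contact_force: [3.0, 0.6, 24.0]
opening: 0.008
finger_force: 11.9
clock: 11.43
tool_pos: [0.4359, 0.2759, 0.0815]
eef_rot: [0.059, 0.998, 0.0, 0.001]
contact_force: [0.5, 1.4, -0.3]
opening: 0.28
finger_force: 0.0
t 11.43 tcp [435.9 275.9  81.5] yaxis [0.118 0.993 0.001] z [ 0.002  0.001 -1.   ] F [ 0.5  1.4 -0.3] op 0.28 ff 0.0 q [-0.55  0.81 -0.17  2.02  0.37  0.34  0.43]
top 0.93 [581.9 214.9  44.9 108.1  83. ] [583.1 215.9  -6.6  46.2]
top 0.91 [462.4 173.3  41.7 105.   88.4] [463.7 175.5  -5.4 154.4]
top 0.66 [587.4 271.4  44.5 110.4  83.4] [588.7 272.6  -6.8  49.4]
scene 0.95 [462.6 180.   52.6 115.   81. ] [459.3 176.4  -7.5  38.6]
scene 0.9 [580.7 217.2  46.7 115.7  83.9] [578.  213.4  -5.9  79.1]
scene 0.59 [588.2 273.4  44.6 112.8  83.4] [586.3 269.9  -5.9 110.1]
```

```bash
python3 -m jog '[{"wx":0,"wy":0,"wz":0,"dx":0.035,"dy":-0.13,"dz":0,"hand":0},{"wx":0,"wy":0,"wz":0,"dx":0.035,"dy":-0.13,"dz":0,"hand":0},{"wx":0,"wy":0,"wz":0,"dx":0,"dy":-0.12,"dz":0,"hand":0},{"wx":0,"wy":0,"wz":0,"dx":0,"dy":0,"dz":0,"hand":0},{"wx":0,"wy":0,"wz":0,"dx":0,"dy":0,"dz":0,"hand":0}]';python3 -m jog '[{"wx":0,"wy":0,"wz":0,"dx":0,"dy":0,"dz":0,"hand":0},{"wx":0,"wy":0,"wz":0,"dx":0,"dy":0,"dz":0,"hand":0}]'
```

```text
clock: 12.05
tool_pos: [0.4532, 0.1765, 0.0795]
eef_rot: [0.061, 0.998, -0.002, -0.0]
contact_force: [-0.1, -0.2, 0.3]
opening: 0.844
finger_force: 0.0
clock: 12.22
tool_pos: [0.4532, 0.1815, 0.0795]
eef_rot: [0.057, 0.998, 0.001, 0.0]
contact_force: [-0.3, -0.2, -0.1]
opening: 0.991
finger_force: 0.0
```

```bash
python3 -m jog '[{"wx":0,"wy":0,"wz":0,"dx":0,"dy":-0.015,"dz":-0.1,"hand":0},{"wx":0,"wy":0,"wz":0,"dx":0,"dy":0,"dz":-0.1,"hand":0},{"wx":0,"wy":0,"wz":0,"dx":0,"dy":0,"dz":-0.08,"hand":0},{"wx":0,"wy":0,"wz":0,"dx":0,"dy":0,"dz":0,"hand":0},{"wx":0,"wy":0,"wz":0,"dx":0,"dy":0,"dz":0,"hand":0}]';python3 -m jog '[{"wx":0,"wy":0,"wz":0,"dx":0,"dy":0,"dz":0,"hand":1},{"wx":0,"wy":0,"wz":0,"dx":0,"dy":0,"dz":0,"hand":1},{"wx":0,"wy":0,"wz":0,"dx":0,"dy":0,"dz":0,"hand":1},{"wx":0,"wy":0,"wz":0,"dx":0,"dy":0,"dz":0,"hand":1},{"wx":0,"wy":0,"wz":0,"dx":0,"dy":0,"dz":0,"hand":1}]' 40;python3 -m jog '[{"wx":0,"wy":0,"wz":0,"dx":0,"dy":0,"dz":0,"hand":1},{"wx":0,"wy":0,"wz":0,"dx":0,"dy":0,"dz":0,"hand":1},{"wx":0,"wy":0,"wz":0,"dx":0,"dy":0,"dz":0,"hand":1}]'
```

```text
clock: 12.63
tool_pos: [0.4527, 0.178, 0.0086]
eef_rot: [0.057, 0.998, -0.0, -0.0]
contact_force: [0.5, -0.6, 0.0]
opening: 1.0
finger_force: 0.0
clock: 13.05
tool_pos: [0.4532, 0.1771, 0.0096]
eef_rot: [0.058, 0.998, 0.0, 0.0]
contact_force: [-0.0, 0.1, -0.4]
opening: 0.645
finger_force: 0.0
clock: 13.3
tool_pos: [0.4532, 0.177, 0.0094]
eef_rot: [0.058, 0.998, 0.0, 0.0]
contact_force: [-1.0, 0.3, 1.7]
opening: 0.494
finger_force: 40.0
```

```bash
python3 -m jog '[{"wx":0,"wy":0,"wz":0,"dx":0,"dy":0,"dz":0.05,"hand":1},{"wx":0,"wy":0,"wz":0,"dx":0,"dy":0,"dz":0.1,"hand":1},{"wx":0,"wy":0,"wz":0,"dx":0,"dy":0,"dz":0.1,"hand":1},{"wx":0,"wy":0,"wz":0,"dx":0,"dy":0,"dz":0.05,"hand":1},{"wx":0,"wy":0,"wz":0.0076,"dx":0.0054,"dy":-0.13,"dz":0,"hand":1}]';python3 -m jog '[{"wx":0,"wy":0,"wz":0.0076,"dx":0.0054,"dy":-0.13,"dz":0,"hand":1},{"wx":0,"wy":0,"wz":0.0076,"dx":0.0054,"dy":-0.13,"dz":0,"hand":1},{"wx":0,"wy":0,"wz":0.0076,"dx":0.0054,"dy":-0.13,"dz":0,"hand":1},{"wx":0,"wy":0,"wz":0.0076,"dx":0.0054,"dy":-0.13,"dz":0,"hand":1},{"wx":0,"wy":0,"wz":0.0076,"dx":0.0054,"dy":-0.13,"dz":0,"hand":1}]';python3 -m jog '[{"wx":0,"wy":0,"wz":0.0076,"dx":0.0054,"dy":-0.13,"dz":0,"hand":1},{"wx":0,"wy":0,"wz":0.0076,"dx":0.0054,"dy":-0.13,"dz":0,"hand":1},{"wx":0,"wy":0,"wz":0.0076,"dx":0.0054,"dy":-0.13,"dz":0,"hand":1},{"wx":0,"wy":0,"wz":0.0076,"dx":0.0054,"dy":-0.13,"dz":0,"hand":1},{"wx":0,"wy":0,"wz":0.0076,"dx":0.0054,"dy":-0.13,"dz":0,"hand":1}]';python3 -m jog '[{"wx":0,"wy":0,"wz":0.0076,"dx":0.0054,"dy":-0.13,"dz":0,"hand":1},{"wx":0,"wy":0,"wz":0.0076,"dx":0.0054,"dy":-0.13,"dz":0,"hand":1},{"wx":0,"wy":0,"wz":0.0076,"dx":0.0054,"dy":-0.13,"dz":0,"hand":1},{"wx":0,"wy":0,"wz":0,"dx":0,"dy":0,"dz":0,"hand":1},{"wx":0,"wy":0,"wz":0,"dx":0,"dy":0,"dz":0,"hand":1}]';python3 -m jog '[{"wx":0,"wy":0,"wz":0,"dx":0,"dy":0,"dz":0,"hand":1},{"wx":0,"wy":0,"wz":0,"dx":0,"dy":0,"dz":0,"hand":1}]'
python3 - <<'E'
from fit import *
st()
z=r.get_state()["tool_pos"][2]*1000-3.4
for n in("top","scene"):
    im=r.snapshot(n)
    for d in r.masks_of(n,"pack0"):
        if d["p"]>.2: 
            R=rect(n,d["region"],(z+14)/1e3); print(n,round(d["p"],2),d["bbox"],d["region"].sum(),R)
snap("scene","c1",(150,60,350,220),3.5)
E
```

```text
clock: 13.72
tool_pos: [0.4567, 0.1525, 0.0869]
eef_rot: [0.046, 0.999, 0.005, 0.003]
contact_force: [1.3, 0.5, -0.9]
opening: 0.491
finger_force: 40.0
clock: 14.13
tool_pos: [0.4608, -0.0197, 0.0842]
eef_rot: [0.012, 1.0, -0.0, -0.0]
contact_force: [1.2, -1.2, -0.7]
opening: 0.489
finger_force: 40.0
clock: 14.55
tool_pos: [0.4673, -0.1824, 0.0841]
eef_rot: [-0.026, 1.0, 0.0, -0.0]
contact_force: [1.2, 0.6, -0.5]
opening: 0.495
finger_force: 40.0
clock: 14.97
tool_pos: [0.4708, -0.2808, 0.0837]
eef_rot: [-0.046, 0.999, -0.0, -0.0]
contact_force: [0.3, 1.7, -1.5]
opening: 0.492
finger_force: 40.0
clock: 15.13
tool_pos: [0.4721, -0.2762, 0.0843]
eef_rot: [-0.05, 0.999, 0.001, -0.0]
contact_force: [0.0, 0.8, -1.4]
opening: 0.492
finger_force: 40.0
t 15.13 tcp [ 472.1 -276.2   84.3] yaxis [-0.099  0.995  0.001] z [-0.     0.001 -1.   ] F [ 0.   0.8 -1.4] op 0.492 ff 40.0 q [ 0.71  0.86 -0.45  1.91  0.7   0.54  1.45]
top 0.65 [398.0, 230.2, 418.5, 276.5] 334 [ 520.  -272.1   35.6   49.5    5.2]
top 0.65 [216.7, 203.0, 236.2, 244.1] 627 [570.1 208.1  43.7 104.3  84.4]
top 0.6 [197.2, 205.0, 217.0, 245.3] 610 [576.9 261.   42.3 104.   83.1]
scene 0.9 [234.7, 85.2, 259.2, 104.2] 314 [ 505.4 -268.9   74.9   56.8    3.9]
scene 0.86 [309.2, 245.4, 356.8, 278.7] 739 [617.  302.8  42.8 105.4  82.6]
scene 0.74 [299.9, 229.2, 346.3, 257.1] 697 [610.2 250.5  44.3 105.   82.1]
```

View pics/c1.png

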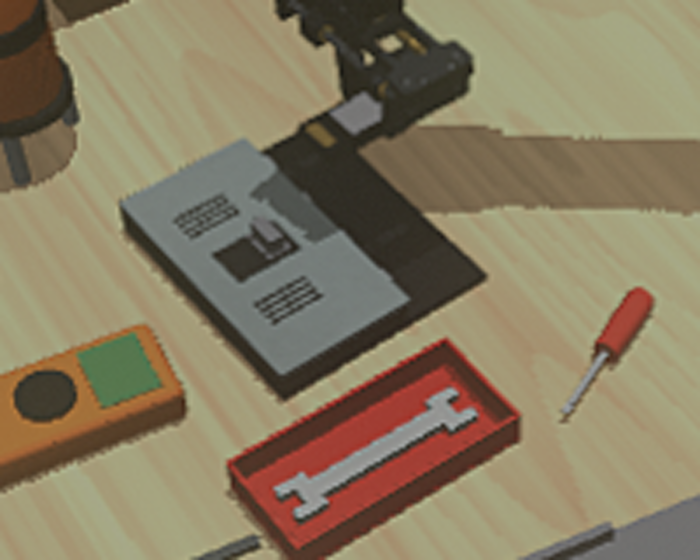

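```bash
python3 -m jog '[{"wx":0,"wy":0,"wz":0,"dx":0,"dy":-0.02,"dz":-0.1,"hand":1},{"wx":0,"wy":0,"wz":0,"dx":0,"dy":0,"dz":-0.1,"hand":1},{"wx":0,"wy":0,"wz":0,"dx":0,"dy":0,"dz":-0.08,"hand":1},{"wx":0,"wy":0,"wz":0,"dx":0,"dy":0,"dz":0,"hand":1},{"wx":0,"wy":0,"wz":0,"dx":0,"dy":0,"dz":0,"hand":1}]';python3 -m jog '[{"wx":0,"wy":0,"wz":0,"dx":0,"dy":0,"dz":0,"hand":1},{"wx":0,"wy":0,"wz":0,"dx":0,"dy":0,"dz":0,"hand":1}]'
python3 - <<'E'
from fit import *
st()
for n in("top","scene"):
    im=r.snapshot(n)
    for d in r.masks_of(n,"pack0"):
        if d["bbox"][0]>360 or d["bbox"][1]<150: 
            R=rect(n,d["region"],.023); print(n,round(d["p"],2),d["bbox"],d["region"].sum(),R)
snap("top","c2",(330,170,450,290),5)
E
```

```text
clock: 15.8
tool_pos: [0.4718, -0.2824, 0.014]
eef_rot: [-0.049, 0.999, 0.0, -0.001]
contact_force: [-0.7, 0.1, -0.1]
opening: 0.497
finger_force: 40.0
clock: 15.97
tool_pos: [0.4726, -0.283, 0.0154]
eef_rot: [-0.049, 0.999, -0.0, 0.001]
contact_force: [0.1, -1.0, -0.6]
opening: 0.493
finger_force: 40.0
t 15.97 tcp [ 472.6 -283.    15.4] yaxis [-0.097  0.995 -0.   ] z [ 0.001 -0.    -1.   ] F [ 0.1 -1.  -0.6] op 0.493 ff 40.0 q [ 0.66  0.97 -0.34  1.92  0.8   0.4   1.37]
top 0.71 [393.8, 229.9, 414.2, 274.8] 321 [ 523.6 -279.7   45.6   37.3   86.1]
scene 0.52 [238.4, 102.6, 258.0, 120.8] 262 [ 505.8 -278.4   68.    53.3    3.2]
```

View pics/c2.png

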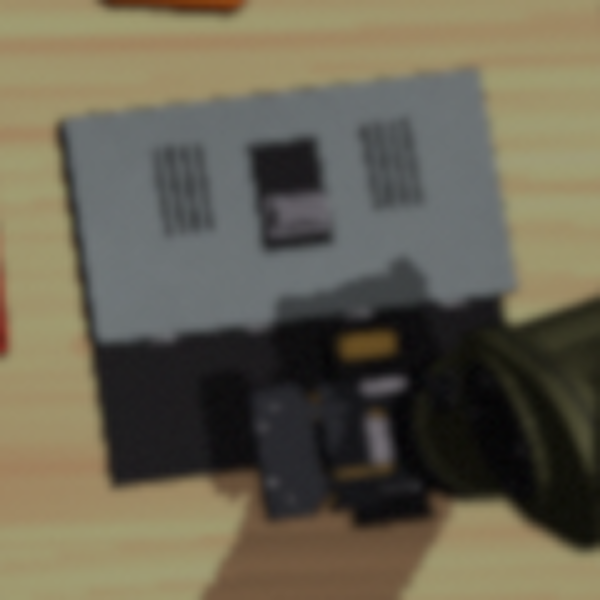

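Run:
```python
from fit import *
import cv2
p=np.radians(5.6);C=np.array([[np.cos(p),-np.sin(p)],[np.sin(p),np.cos(p)]]);o=np.array([564.1,-243.8])
def dk(n,uv,z): return np.round((unproj(n,uv,z)[:,:2]*1e3-o)@C,1)
cr=lambda u,v:(330+(u+.5)/5-.5,170+(v+.5)/5-.5)
print("noses z34",dk("top",[cr(168,338),cr(458,303)],.034),"z24",dk("top",[cr(168,338),cr(458,303)],.024))
for n,bx in(("top",(393,228,416,245)),("scene",(234,95,262,124))):
    im=r.snapshot(n).astype(int); l,t,R,b=bx; s=im[t:b,l:R]
    m=(s[...,0]-s[...,2]>25); ys,xs=np.nonzero(m)
    print(n,m.sum(),dk(n,[(xs.mean()+l,ys.mean()+t)],.026), xs.min()+l,xs.max()+l,ys.min()+t,ys.max()+t)
print("tcp",np.round((np.array([472.6,-283])-o)@C,1))
```

```text
noses z34 [[-21.8  81.1]
 [-22.9 -84.6]] z24 [[-21.  79.]
 [-22. -88.]]
top 64 [[-39.1 -32.1]] 397 409 236 241
scene 62 [[-61.4 -56.5]] 234 260 95 116
tcp [-94.9 -30.1]
```

```bash
python3 -m jog '[{"wx":0,"wy":0,"wz":0,"dx":0,"dy":0.009,"dz":-0.013,"hand":1},{"wx":0,"wy":0,"wz":0,"dx":0,"dy":0,"dz":0,"hand":1},{"wx":0,"wy":0,"wz":0,"dx":0,"dy":0,"dz":0,"hand":1}]';python3 -m jog '[{"wx":0,"wy":0,"wz":0,"dx":0.03,"dy":0.003,"dz":0,"hand":1},{"wx":0,"wy":0,"wz":0,"dx":0.03,"dy":0.003,"dz":0,"hand":1},{"wx":0,"wy":0,"wz":0,"dx":0.02,"dy":0.002,"dz":0,"hand":1},{"wx":0,"wy":0,"wz":0,"dx":0,"dy":0,"dz":0,"hand":1}]'
```

```text
clock: 16.57
tool_pos: [0.4719, -0.2804, 0.0108]
eef_rot: [-0.049, 0.999, 0.0, -0.0]
contact_force: [0.6, 0.8, -0.1]
opening: 0.493
finger_force: 40.0
clock: 16.9
tool_pos: [0.4946, -0.2782, 0.0112]
eef_rot: [-0.049, 0.999, 0.0, 0.002]
contact_force: [-0.0, -0.2, -0.9]
opening: 0.493
finger_force: 40.0
```

```bash
python3 -m jog '[{"wx":0,"wy":0,"wz":0,"dx":0.03,"dy":0.003,"dz":0,"hand":1},{"wx":0,"wy":0,"wz":0,"dx":0.03,"dy":0.003,"dz":0,"hand":1},{"wx":0,"wy":0,"wz":0,"dx":0.03,"dy":0.003,"dz":0,"hand":1},{"wx":0,"wy":0,"wz":0,"dx":0,"dy":0,"dz":0,"hand":1},{"wx":0,"wy":0,"wz":0,"dx":0,"dy":0,"dz":0,"hand":1}]'
python3 - <<'E'
from h import *
st()
E
```

```text
clock: 17.32
tool_pos: [0.5152, -0.2763, 0.011]
eef_rot: [-0.049, 0.999, 0.0, 0.0]
contact_force: [-0.7, 0.6, -0.3]
opening: 0.49
finger_force: 40.0
t 17.32 tcp [ 515.2 -276.3   11. ] yaxis [-0.097  0.995  0.   ] z [ 0.001  0.    -1.   ] F [-0.7  0.6 -0.3] op 0.49 ff 40.0 q [ 0.63  1.   -0.39  1.81  0.75  0.48  1.39]
```

```bash
python3 -m jog '[{"wx":0,"wy":0,"wz":0,"dx":0,"dy":0,"dz":0,"hand":0.3},{"wx":0,"wy":0,"wz":0,"dx":0,"dy":0,"dz":0,"hand":0.3},{"wx":0,"wy":0,"wz":0,"dx":0,"dy":0,"dz":0,"hand":0.3},{"wx":0,"wy":0,"wz":0,"dx":0,"dy":0,"dz":0.12,"hand":0.3},{"wx":0,"wy":0,"wz":0,"dx":-0.1,"dy":-0.01,"dz":0.04,"hand":1}]'; python3 -m jog '[{"wx":0,"wy":0,"wz":0,"dx":-0.1,"dy":-0.01,"dz":0,"hand":1},{"wx":0,"wy":0,"wz":0,"dx":-0.1,"dy":-0.01,"dz":0,"hand":1},{"wx":0,"wy":0,"wz":0,"dx":0,"dy":0,"dz":0,"hand":1},{"wx":0,"wy":0,"wz":0,"dx":0,"dy":0,"dz":0,"hand":1},{"wx":0,"wy":0,"wz":0,"dx":0,"dy":0,"dz":0,"hand":1}]';python3 -m jog '[{"wx":0,"wy":0,"wz":0,"dx":0,"dy":0,"dz":-0.08,"hand":1},{"wx":0,"wy":0,"wz":0,"dx":0,"dy":0,"dz":-0.06,"hand":1},{"wx":0,"wy":0,"wz":0,"dx":0,"dy":0,"dz":0,"hand":1},{"wx":0,"wy":0,"wz":0,"dx":0,"dy":0,"dz":0,"hand":1}]'
python3 - <<'E'
from fit import *
st()
for n in("top","scene"):
    im=r.snapshot(n)
    for d in r.masks_of(n,"pack0"):
        R=rect(n,d["region"],.022); print(n,round(d["p"],2),d["bbox"],d["region"].sum(),R)
E
```

```text
clock: 17.73
tool_pos: [0.4959, -0.2777, 0.0534]
eef_rot: [-0.05, 0.999, 0.0, 0.005]
contact_force: [1.4, -0.5, 0.7]
opening: 0.649
finger_force: 0.0
clock: 18.15
tool_pos: [0.4407, -0.2841, 0.0513]
eef_rot: [-0.049, 0.999, -0.0, 0.001]
contact_force: [0.5, 0.1, -0.9]
opening: 0.271
finger_force: 0.0
clock: 18.48
tool_pos: [0.4404, -0.2834, 0.0156]
eef_rot: [-0.049, 0.999, 0.0, 0.0]
contact_force: [0.1, 0.3, 0.6]
opening: 0.005
finger_force: 0.0
t 18.48 tcp [ 440.4 -283.4   15.6] yaxis [-0.098  0.995  0.001] z [-0.     0.001 -1.   ] F [0.1 0.3 0.6] op 0.005 ff 0.0 q [ 0.66  0.95 -0.29  2.    0.84  0.32  1.34]
top 0.77 [197.3, 203.0, 217.7, 244.8] 630 [586.1 271.3  46.4 112.8  83.3]
top 0.76 [217.5, 206.7, 234.2, 244.9] 559 [579.3 216.   44.6 105.7  86.6]
top 0.63 [302.5, 271.6, 321.3, 302.7] 270 [406.1 -12.3 102.6  26.8  27.9]
top 0.57 [392.4, 231.1, 414.0, 259.2] 457 [ 509.2 -278.3   78.7   51.5    8.2]
top 0.57 [101.1, 182.5, 141.5, 233.3] 1943 [635.6 512.  138.4 115.8   1.2]
top 0.36 [247.8, 146.3, 268.6, 164.8] 411 [785.1 121.7  60.7  65.8  88.6]
scene 0.77 [301.7, 230.1, 349.0, 255.8] 696 [578.2 219.1  47.8 116.3  84.1]
scene 0.76 [234.5, 106.5, 263.7, 122.9] 305 [ 504.8 -272.2   72.2   56.8    6.9]
scene 0.6 [309.1, 244.8, 355.8, 278.2] 708 [589.3 274.4  44.1 111.8  84.2]
```

```bash
python3 -m jog '[{"wx":0,"wy":0,"wz":0,"dx":0.05,"dy":0.005,"dz":-0.008,"hand":1},{"wx":0,"wy":0,"wz":0,"dx":0.05,"dy":0.005,"dz":0,"hand":1},{"wx":0,"wy":0,"wz":0,"dx":0.05,"dy":0.005,"dz":0,"hand":1},{"wx":0,"wy":0,"wz":0,"dx":0.05,"dy":0.005,"dz":0,"hand":1},{"wx":0,"wy":0,"wz":0,"dx":0.05,"dy":0.005,"dz":0,"hand":1}]'; python3 -m jog '[{"wx":0,"wy":0,"wz":0,"dx":0.03,"dy":0.003,"dz":0,"hand":1},{"wx":0,"wy":0,"wz":0,"dx":0.02,"dy":0.002,"dz":0,"hand":1},{"wx":0,"wy":0,"wz":0,"dx":0,"dy":0,"dz":0,"hand":1}]';python3 -m jog '[{"wx":0,"wy":0,"wz":0,"dx":0.016,"dy":0.0016,"dz":0,"hand":1},{"wx":0,"wy":0,"wz":0,"dx":0,"dy":0,"dz":0,"hand":1},{"wx":0,"wy":0,"wz":0,"dx":0,"dy":0,"dz":0,"hand":1}]'
```

```text
clock: 19.1
tool_pos: [0.5026, -0.278, 0.0148]
eef_rot: [-0.048, 0.999, -0.0, 0.0]
contact_force: [-0.2, -0.7, -0.6]
opening: 0.007
finger_force: 0.1
clock: 19.35
tool_pos: [0.5157, -0.2764, 0.0144]
eef_rot: [-0.049, 0.999, 0.0, 0.001]
contact_force: [0.1, -0.5, -0.8]
opening: 0.004
finger_force: 0.0
clock: 19.6
tool_pos: [0.5181, -0.2763, 0.014]
eef_rot: [-0.048, 0.999, 0.0, -0.0]
contact_force: [-1.0, 0.5, 0.4]
opening: 0.002
finger_force: 0.0
```

```bash
python3 -m jog '[{"wx":0,"wy":0,"wz":0,"dx":0.014,"dy":0.0014,"dz":0,"hand":1},{"wx":0,"wy":0,"wz":0,"dx":0,"dy":0,"dz":0,"hand":1},{"wx":0,"wy":0,"wz":0,"dx":0,"dy":0,"dz":0,"hand":1}]'; python3 -m jog '[{"wx":0,"wy":0,"wz":0,"dx":0.01,"dy":0.001,"dz":0,"hand":1},{"wx":0,"wy":0,"wz":0,"dx":0,"dy":0,"dz":0,"hand":1},{"wx":0,"wy":0,"wz":0,"dx":0,"dy":0,"dz":0,"hand":1}]';python3 - <<'E'
from fit import *
st()
for n in("top","scene"):
    im=r.snapshot(n)
    for d in r.masks_of(n,"pack0"):
        if d["bbox"][0]>360 or d["bbox"][1]<150: 
            R=rect(n,d["region"],.022); print(n,round(d["p"],2),d["bbox"],d["region"].sum(),R)
E
```

```text
clock: 19.85
tool_pos: [0.5222, -0.2758, 0.0141]
eef_rot: [-0.049, 0.999, 0.0, 0.0]
contact_force: [-0.1, 0.2, 0.6]
opening: 0.005
finger_force: 0.0
clock: 20.1
tool_pos: [0.5229, -0.2759, 0.0138]
eef_rot: [-0.048, 0.999, -0.0, -0.002]
contact_force: [-3.7, -0.1, 0.7]
opening: 0.005
finger_force: 2.0
t 20.1 tcp [ 522.9 -275.9   13.8] yaxis [-0.096  0.995 -0.   ] z [-0.003 -0.    -1.   ] F [-3.7 -0.1  0.7] op 0.005 ff 2.0 q [ 0.63  1.   -0.4   1.79  0.74  0.51  1.4 ]
```

```bash
python3 -m jog '[{"wx":0,"wy":0,"wz":0,"dx":0.01,"dy":0.001,"dz":0,"hand":1},{"wx":0,"wy":0,"wz":0,"dx":0,"dy":0,"dz":0,"hand":1},{"wx":0,"wy":0,"wz":0,"dx":0,"dy":0,"dz":0,"hand":1}]'; python3 -m jog '[{"wx":0,"wy":0,"wz":0,"dx":-0.04,"dy":-0.004,"dz":0,"hand":1},{"wx":0,"wy":0,"wz":0,"dx":-0.02,"dy":0,"dz":0.12,"hand":1},{"wx":0,"wy":0,"wz":0,"dx":0,"dy":0.1,"dz":0.12,"hand":1},{"wx":0,"wy":0,"wz":0,"dx":0,"dy":0.15,"dz":0,"hand":1},{"wx":0,"wy":0,"wz":0,"dx":0,"dy":0.15,"dz":0,"hand":1}]';python3 -m jog '[{"wx":0,"wy":0,"wz":-0.0175,"dx":0.0,"dy":0.15,"dz":0,"hand":1},{"wx":0,"wy":0,"wz":-0.0175,"dx":0,"dy":0.15,"dz":0,"hand":1},{"wx":0,"wy":0,"wz":-0.0175,"dx":0,"dy":0.15,"dz":0,"hand":1},{"wx":0,"wy":0,"wz":-0.0175,"dx":0,"dy":0.15,"dz":0,"hand":1},{"wx":0,"wy":0,"wz":-0.0175,"dx":0,"dy":0.15,"dz":0,"hand":1}]';python3 - <<'E'
from fit import *
st()
for n in("top","scene"):
    im=r.snapshot(n)
    for d in r.masks_of(n,"pack0"):
            R=rect(n,d["region"],.022); print(n,round(d["p"],2),d["bbox"],d["region"].sum(),R)
snap("scene","e1",(150,60,390,300),2.5)
E
```

```text
clock: 20.55
tool_pos: [0.523, -0.2759, 0.0135]
eef_rot: [-0.048, 0.999, -0.0, -0.004]
contact_force: [-9.0, -0.1, 4.7]
opening: 0.005
finger_force: 4.6
clock: 20.97
tool_pos: [0.5153, -0.1761, 0.0761]
eef_rot: [-0.047, 0.999, -0.0, 0.004]
contact_force: [0.6, 0.7, 0.2]
opening: 0.004
finger_force: 0.0
clock: 21.38
tool_pos: [0.5137, 0.0145, 0.0744]
eef_rot: [0.039, 0.999, 0.001, 0.002]
contact_force: [-0.1, 0.2, 0.1]
opening: 0.006
finger_force: 0.0
t 21.38 tcp [513.7  14.5  74.4] yaxis [0.079 0.997 0.003] z [ 0.004  0.003 -1.   ] F [-0.1  0.2  0.1] op 0.006 ff 0.0 q [ 0.05  0.83 -0.28  2.02  0.6   0.36  0.78]
top 0.81 [216.9, 205.2, 235.2, 245.5] 637 [580.5 216.3  47.3 111.   83.2]
scene 0.77 [307.8, 242.6, 355.3, 278.2] 783 [589.2 274.6  47.6 114.8  84.6]
scene 0.62 [301.2, 228.7, 345.5, 257.5] 702 [582.6 217.4  47.6 113.2  83.9]
```

View pics/e1.png

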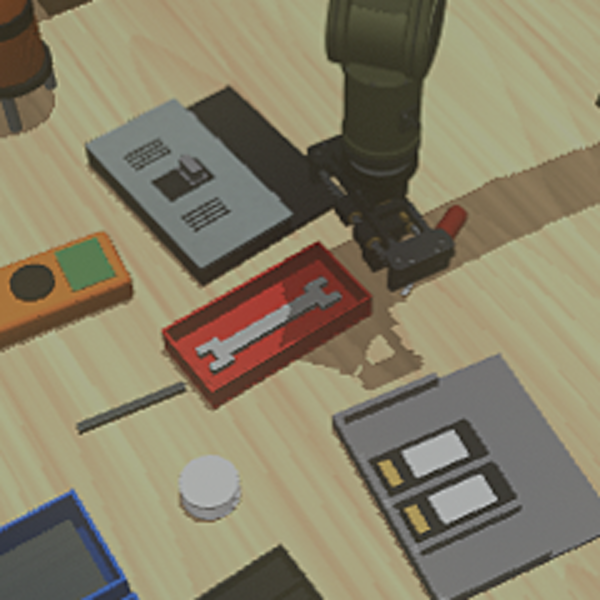

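```bash
python3 -m jog '[{"wx":0,"wy":0,"wz":-0.01,"dx":0.045,"dy":0.13,"dz":0,"hand":1},{"wx":0,"wy":0,"wz":-0.009,"dx":0.045,"dy":0.13,"dz":0,"hand":1},{"wx":0,"wy":0,"wz":0,"dx":0.045,"dy":0.13,"dz":0,"hand":1},{"wx":0,"wy":0,"wz":0,"dx":0.045,"dy":0.13,"dz":0,"hand":1},{"wx":0,"wy":0,"wz":0,"dx":0.045,"dy":0.13,"dz":-0.05,"hand":1}]';python3 -m jog '[{"wx":0,"wy":0,"wz":0,"dx":0.045,"dy":0.12,"dz":-0.1,"hand":1},{"wx":0,"wy":0,"wz":0,"dx":0,"dy":0,"dz":0,"hand":1},{"wx":0,"wy":0,"wz":0,"dx":0,"dy":0,"dz":0,"hand":1},{"wx":0,"wy":0,"wz":0,"dx":0,"dy":0,"dz":0,"hand":1},{"wx":0,"wy":0,"wz":0,"dx":0,"dy":0,"dz":0,"hand":1}]'
```

```text
clock: 22.05
tool_pos: [0.5713, 0.1734, 0.0632]
eef_rot: [0.06, 0.998, 0.001, 0.002]
contact_force: [1.3, 0.7, -0.3]
opening: 0.006
finger_force: 0.0
clock: 22.47
tool_pos: [0.5802, 0.2004, 0.037]
eef_rot: [0.06, 0.998, -0.001, 0.0]
contact_force: [-0.2, -1.4, 0.8]
opening: 0.005
finger_force: 0.0
```

```bash
python3 -m jog '[{"wx":0,"wy":0,"wz":0,"dx":0.002,"dy":0.062,"dz":0,"hand":1},{"wx":0,"wy":0,"wz":0,"dx":0,"dy":0,"dz":-0.06,"hand":1},{"wx":0,"wy":0,"wz":0,"dx":0,"dy":0,"dz":0,"hand":1},{"wx":0,"wy":0,"wz":0,"dx":0,"dy":0,"dz":0,"hand":1}]';python3 -m jog '[{"wx":0,"wy":0,"wz":0,"dx":0,"dy":0,"dz":-0.01,"hand":1},{"wx":0,"wy":0,"wz":0,"dx":0,"dy":0,"dz":0,"hand":1},{"wx":0,"wy":0,"wz":0,"dx":0,"dy":0,"dz":0,"hand":1}]'
```

```text
clock: 22.8
tool_pos: [0.5797, 0.2189, 0.0216]
eef_rot: [0.058, 0.998, -0.0, -0.0]
contact_force: [0.5, -0.8, 0.2]
opening: 0.002
finger_force: 0.0
clock: 23.05
tool_pos: [0.5805, 0.2189, 0.0205]
eef_rot: [0.058, 0.998, 0.0, 0.001]
contact_force: [-1.7, -0.1, 6.2]
opening: 0.007
finger_force: 3.0
```

```bash
python3 -m jog '[{"wx":0,"wy":0,"wz":0,"dx":0,"dy":0,"dz":-0.007,"hand":1},{"wx":0,"wy":0,"wz":0,"dx":-0.02,"dy":0.002,"dz":0,"hand":1},{"wx":0,"wy":0,"wz":0,"dx":-0.04,"dy":0.0046,"dz":0,"hand":1},{"wx":0,"wy":0,"wz":0,"dx":-0.04,"dy":0.0046,"dz":0,"hand":1},{"wx":0,"wy":0,"wz":0,"dx":-0.04,"dy":0.0046,"dz":0,"hand":1}]';python3 -m jog '[{"wx":0,"wy":0,"wz":0,"dx":-0.04,"dy":0.0046,"dz":0,"hand":1},{"wx":0,"wy":0,"wz":0,"dx":-0.04,"dy":0.0046,"dz":0,"hand":1},{"wx":0,"wy":0,"wz":0,"dx":-0.04,"dy":0.0046,"dz":0,"hand":1},{"wx":0,"wy":0,"wz":0,"dx":-0.04,"dy":0.0046,"dz":0,"hand":1},{"wx":0,"wy":0,"wz":0,"dx":-0.04,"dy":0.0046,"dz":0,"hand":1}]';python3 -m jog '[{"wx":0,"wy":0,"wz":0,"dx":-0.04,"dy":0.0046,"dz":0,"hand":1},{"wx":0,"wy":0,"wz":0,"dx":-0.04,"dy":0.0046,"dz":0,"hand":1},{"wx":0,"wy":0,"wz":0,"dx":-0.04,"dy":0.0046,"dz":0,"hand":1},{"wx":0,"wy":0,"wz":0,"dx":-0.01,"dy":0,"dz":0,"hand":1},{"wx":0,"wy":0,"wz":0,"dx":0,"dy":0,"dz":0,"hand":1}]'
python3 - <<'E'
from fit import *
st()
for n in("top","scene"):
    im=r.snapshot(n)
    for d in r.masks_of(n,"pack0"):
        R=rect(n,d["region"],.02); print(n,round(d["p"],2),d["region"].sum(),R)
E
```

```text
clock: 23.47
tool_pos: [0.5497, 0.2239, 0.0205]
eef_rot: [0.059, 0.998, 0.002, 0.005]
contact_force: [3.8, -0.5, 11.9]
opening: 0.002
finger_force: 5.8
clock: 23.88
tool_pos: [0.5, 0.2302, 0.0205]
eef_rot: [0.059, 0.998, 0.002, 0.005]
contact_force: [4.9, -0.9, 14.4]
opening: 0.004
finger_force: 7.1
clock: 24.3
tool_pos: [0.4662, 0.2343, 0.0204]
eef_rot: [0.058, 0.998, 0.002, 0.004]
contact_force: [2.1, 0.9, 19.9]
opening: 0.005
finger_force: 9.8
t 24.3 tcp [466.2 234.3  20.4] yaxis [0.116 0.993 0.005] z [ 0.008  0.005 -1.   ] F [ 2.1  0.9 19.9] op 0.005 ff 9.8 q [-0.47  0.93 -0.13  2.02  0.52  0.22  0.39]
top 0.97 521 [596.1 270.   47.3  94.1  81.9]
scene 0.78 777 [588.  272.9  49.4 114.7  82.1]
scene 0.62 359 [491.1 231.4  47.8  65.5  86.2]
```

```bash
python3 -m jog '[{"wx":0,"wy":0,"wz":0,"dx":0,"dy":0,"dz":0.06,"hand":1},{"wx":0,"wy":0,"wz":0,"dx":-0.05,"dy":0,"dz":0.12,"hand":0},{"wx":0,"wy":0,"wz":0,"dx":-0.15,"dy":0.08,"dz":0.1,"hand":0},{"wx":0,"wy":0,"wz":0,"dx":0,"dy":0.15,"dz":0,"hand":0},{"wx":0,"wy":0,"wz":0,"dx":0,"dy":0.15,"dz":0,"hand":0}]'
python3 - <<'E'
from fit import *
st()
for n in("top","scene"):
    im=r.snapshot(n)
    for d in r.masks_of(n,"pack0"):
        R=rect(n,d["region"],.02); print(n,round(d["p"],2),d["region"].sum(),R)
E
```

```text
clock: 24.92
tool_pos: [0.4174, 0.3233, 0.0854]
eef_rot: [0.059, 0.998, -0.001, 0.0]
contact_force: [1.3, 0.5, -0.2]
opening: 0.285
finger_force: 0.0
t 24.92 tcp [417.4 323.3  85.4] yaxis [ 0.118  0.993 -0.001] z [ 0.    -0.001 -1.   ] F [ 1.3  0.5 -0.2] op 0.285 ff 0.0 q [-0.62  0.81 -0.21  1.98  0.41  0.39  0.3 ]
top 0.86 616 [587.5 271.6  45.7 110.2  83.4]
top 0.67 595 [467.8 230.3  44.5 112.5  83.6]
top 0.61 81 [ 539.4 -274.5   14.6   44.3    4.1]
scene 0.6 673 [468.1 234.8  49.2 112.1  84.6]
scene 0.25 4667 [ 574.7 -242.4  215.4  270.8    5.7]
```

```bash
python3 -m jog '[{"wx":0,"wy":0,"wz":0,"dx":0.06,"dy":-0.13,"dz":0,"hand":0},{"wx":0,"wy":0,"wz":0,"dx":0.06,"dy":-0.13,"dz":0,"hand":0},{"wx":0,"wy":0,"wz":0,"dx":0.045,"dy":-0.13,"dz":0,"hand":0},{"wx":0,"wy":0,"wz":0,"dx":0,"dy":0,"dz":0,"hand":0},{"wx":0,"wy":0,"wz":0,"dx":0,"dy":0,"dz":0,"hand":0}]';python3 -m jog '[{"wx":0,"wy":0,"wz":0,"dx":0,"dy":0,"dz":0,"hand":0},{"wx":0,"wy":0,"wz":0,"dx":0,"dy":0,"dz":0,"hand":0},{"wx":0,"wy":0,"wz":0,"dx":0,"dy":0,"dz":0,"hand":0}]'
```

```text
clock: 25.53
tool_pos: [0.4605, 0.2218, 0.0833]
eef_rot: [0.062, 0.998, -0.002, -0.0]
contact_force: [-1.0, 0.2, -0.6]
opening: 0.844
finger_force: 0.0
clock: 25.78
tool_pos: [0.459, 0.228, 0.0835]
eef_rot: [0.057, 0.998, 0.0, -0.0]
contact_force: [-0.0, -0.1, -0.6]
opening: 1.003
finger_force: 0.0
```

```bash
python3 -m jog '[{"wx":0,"wy":0,"wz":0,"dx":-0.006,"dy":0.016,"dz":-0.1,"hand":0},{"wx":0,"wy":0,"wz":0,"dx":0,"dy":0,"dz":-0.1,"hand":0},{"wx":0,"wy":0,"wz":0,"dx":0,"dy":0,"dz":-0.095,"hand":0},{"wx":0,"wy":0,"wz":0,"dx":0,"dy":0,"dz":0,"hand":0},{"wx":0,"wy":0,"wz":0,"dx":0,"dy":0,"dz":0,"hand":0}]';python3 -m jog '[{"wx":0,"wy":0,"wz":0,"dx":0,"dy":0,"dz":0,"hand":1},{"wx":0,"wy":0,"wz":0,"dx":0,"dy":0,"dz":0,"hand":1},{"wx":0,"wy":0,"wz":0,"dx":0,"dy":0,"dz":0,"hand":1},{"wx":0,"wy":0,"wz":0,"dx":0,"dy":0,"dz":0,"hand":1},{"wx":0,"wy":0,"wz":0,"dx":0,"dy":0,"dz":0,"hand":1}]' 45;python3 -m jog '[{"wx":0,"wy":0,"wz":0,"dx":0,"dy":0,"dz":0,"hand":1},{"wx":0,"wy":0,"wz":0,"dx":0,"dy":0,"dz":0,"hand":1},{"wx":0,"wy":0,"wz":0,"dx":0,"dy":0,"dz":0,"hand":1}]'
```

```text
clock: 26.2
tool_pos: [0.4572, 0.2318, 0.0088]
eef_rot: [0.057, 0.998, -0.0, -0.001]
contact_force: [0.0, 0.2, 0.3]
opening: 0.995
finger_force: 0.0
clock: 26.62
tool_pos: [0.4581, 0.2308, 0.01]
eef_rot: [0.058, 0.998, 0.0, 0.0]
contact_force: [0.9, -1.0, 0.3]
opening: 0.645
finger_force: 0.0
clock: 26.87
tool_pos: [0.4582, 0.2308, 0.0098]
eef_rot: [0.058, 0.998, 0.0, 0.0]
contact_force: [-1.9, -0.7, 1.4]
opening: 0.491
finger_force: 44.9
```

```bash
python3 -m jog '[{"wx":0,"wy":0,"wz":0,"dx":0,"dy":0,"dz":0.05,"hand":1},{"wx":0,"wy":0,"wz":0,"dx":0,"dy":0,"dz":0.1,"hand":1},{"wx":0,"wy":0,"wz":0,"dx":0,"dy":0,"dz":0.1,"hand":1},{"wx":0,"wy":0,"wz":0,"dx":0,"dy":0,"dz":0.05,"hand":1},{"wx":0,"wy":0,"wz":0.0076,"dx":0.0025,"dy":-0.13,"dz":0,"hand":1}]';python3 -m jog '[{"wx":0,"wy":0,"wz":0.0076,"dx":0.0025,"dy":-0.13,"dz":0,"hand":1},{"wx":0,"wy":0,"wz":0.0076,"dx":0.0025,"dy":-0.13,"dz":0,"hand":1},{"wx":0,"wy":0,"wz":0.0076,"dx":0.0025,"dy":-0.13,"dz":0,"hand":1},{"wx":0,"wy":0,"wz":0.0076,"dx":0.0025,"dy":-0.13,"dz":0,"hand":1},{"wx":0,"wy":0,"wz":0.0076,"dx":0.0025,"dy":-0.13,"dz":0,"hand":1}]';python3 -m jog '[{"wx":0,"wy":0,"wz":0.0076,"dx":0.0025,"dy":-0.13,"dz":0,"hand":1},{"wx":0,"wy":0,"wz":0.0076,"dx":0.0025,"dy":-0.13,"dz":0,"hand":1},{"wx":0,"wy":0,"wz":0.0076,"dx":0.0025,"dy":-0.13,"dz":0,"hand":1},{"wx":0,"wy":0,"wz":0.0076,"dx":0.0025,"dy":-0.13,"dz":0,"hand":1},{"wx":0,"wy":0,"wz":0.0076,"dx":0.0025,"dy":-0.13,"dz":0,"hand":1}]';python3 -m jog '[{"wx":0,"wy":0,"wz":0.0076,"dx":0.0025,"dy":-0.13,"dz":0,"hand":1},{"wx":0,"wy":0,"wz":0.0076,"dx":0.0025,"dy":-0.13,"dz":0,"hand":1},{"wx":0,"wy":0,"wz":0.0076,"dx":0.0025,"dy":-0.13,"dz":0,"hand":1},{"wx":0,"wy":0,"wz":0,"dx":0,"dy":0,"dz":0,"hand":1},{"wx":0,"wy":0,"wz":0,"dx":0,"dy":0,"dz":0,"hand":1}]';python3 -m jog '[{"wx":0,"wy":0,"wz":0,"dx":0,"dy":0,"dz":0,"hand":1},{"wx":0,"wy":0,"wz":0,"dx":0,"dy":0,"dz":0,"hand":1}]'
python3 - <<'E'
from h import *
st()
r.snapshot("scene")
for d in r.masks_of("scene","pack0"): print(round(d["p"],2),d["bbox"],d["region"].sum())
E
```

```text
clock: 27.28
tool_pos: [0.4606, 0.2071, 0.0875]
eef_rot: [0.046, 0.999, 0.006, 0.003]
contact_force: [0.9, -0.5, -1.5]
opening: 0.494
finger_force: 44.9
clock: 27.7
tool_pos: [0.4614, 0.0341, 0.0846]
eef_rot: [0.012, 1.0, -0.0, -0.0]
contact_force: [0.3, -0.7, -2.4]
opening: 0.491
finger_force: 44.9
clock: 28.12
tool_pos: [0.4644, -0.1285, 0.0845]
eef_rot: [-0.026, 1.0, -0.0, -0.0]
contact_force: [0.6, 0.2, -1.0]
opening: 0.488
finger_force: 44.9
clock: 28.53
tool_pos: [0.4657, -0.2273, 0.0842]
eef_rot: [-0.045, 0.999, -0.0, -0.0]
contact_force: [-1.0, 0.3, -1.7]
opening: 0.489
finger_force: 44.9
clock: 28.7
tool_pos: [0.4669, -0.2227, 0.0847]
eef_rot: [-0.049, 0.999, 0.001, -0.0]
contact_force: [-0.2, 0.3, -0.9]
opening: 0.493
finger_force: 44.9
t 28.7 tcp [ 466.9 -222.7   84.7] yaxis [-0.099  0.995  0.001] z [-0.     0.001 -1.   ] F [-0.2  0.3 -0.9] op 0.493 ff 44.9 q [ 0.62  0.83 -0.44  2.    0.75  0.47  1.29]
0.69 [245.8, 96.9, 273.3, 114.0] 319
0.61 [308.5, 245.9, 355.7, 278.8] 767
```

```bash
python3 -m jog '[{"wx":0,"wy":0,"wz":0,"dx":0,"dy":-0.006,"dz":-0.1,"hand":1},{"wx":0,"wy":0,"wz":0,"dx":0,"dy":0,"dz":-0.1,"hand":1},{"wx":0,"wy":0,"wz":0,"dx":0,"dy":0,"dz":-0.08,"hand":1},{"wx":0,"wy":0,"wz":0,"dx":0,"dy":0,"dz":0,"hand":1},{"wx":0,"wy":0,"wz":0,"dx":0,"dy":0,"dz":0,"hand":1}]';python3 -m jog '[{"wx":0,"wy":0,"wz":0,"dx":0,"dy":0,"dz":0,"hand":1},{"wx":0,"wy":0,"wz":0,"dx":0,"dy":0,"dz":0,"hand":1}]'
python3 - <<'E'
from fit import *
p=np.radians(5.6);C=np.array([[np.cos(p),-np.sin(p)],[np.sin(p),np.cos(p)]]);o=np.array([564.1,-243.8])
t=r.get_state()["tool_pos"]*1e3; print(np.round((t[:2]-o)@C,1),t[2])
im=r.snapshot("top").astype(int); 
m=np.zeros((420,560),bool); m[225:255,350:430]=True; m&=(im[...,0]-im[...,2]>25)
ys,xs=np.nonzero(m); print(m.sum(),xs.min(),xs.max(),ys.min(),ys.max(),(unproj("top",[(xs.mean(),ys.mean())],.026)[:,:2]*1e3-o)@C)
E
```

```text
clock: 29.22
tool_pos: [0.4666, -0.2245, 0.0144]
eef_rot: [-0.05, 0.999, 0.0, -0.001]
contact_force: [1.2, 0.3, -1.3]
opening: 0.493
finger_force: 45.0
clock: 29.38
tool_pos: [0.4675, -0.2255, 0.0158]
eef_rot: [-0.049, 0.999, -0.0, 0.001]
contact_force: [0.4, -0.0, -1.7]
opening: 0.491
finger_force: 45.0
[-94.3  27.6] 15.763885177870351
69 350 389 239 254 [[-40.62883501  28.86796261]]
```

```bash
python3 -m jog '[{"wx":0,"wy":0,"wz":0,"dx":0,"dy":0.001,"dz":-0.014,"hand":1},{"wx":0,"wy":0,"wz":0,"dx":0,"dy":0,"dz":0,"hand":1},{"wx":0,"wy":0,"wz":0,"dx":0,"dy":0,"dz":0,"hand":1}]';python3 -m jog '[{"wx":0,"wy":0,"wz":0,"dx":0.03,"dy":0.003,"dz":0,"hand":1},{"wx":0,"wy":0,"wz":0,"dx":0.03,"dy":0.003,"dz":0,"hand":1},{"wx":0,"wy":0,"wz":0,"dx":0.02,"dy":0.002,"dz":0,"hand":1},{"wx":0,"wy":0,"wz":0,"dx":0,"dy":0,"dz":0,"hand":1}]';python3 -m jog '[{"wx":0,"wy":0,"wz":0,"dx":0.03,"dy":0.003,"dz":0,"hand":1},{"wx":0,"wy":0,"wz":0,"dx":0.03,"dy":0.003,"dz":0,"hand":1},{"wx":0,"wy":0,"wz":0,"dx":0.03,"dy":0.003,"dz":0,"hand":1},{"wx":0,"wy":0,"wz":0,"dx":0,"dy":0,"dz":0,"hand":1},{"wx":0,"wy":0,"wz":0,"dx":0,"dy":0,"dz":0,"hand":1}]'
```

```text
clock: 29.68
tool_pos: [0.4668, -0.2256, 0.0113]
eef_rot: [-0.048, 0.999, -0.0, 0.0]
contact_force: [-0.2, 0.2, -1.4]
opening: 0.492
finger_force: 45.0
clock: 30.02
tool_pos: [0.4894, -0.223, 0.0113]
eef_rot: [-0.049, 0.999, 0.0, 0.002]
contact_force: [0.6, -0.3, -1.4]
opening: 0.492
finger_force: 45.0
clock: 30.43
tool_pos: [0.5102, -0.221, 0.0112]
eef_rot: [-0.048, 0.999, 0.0, 0.001]
contact_force: [-0.4, -0.4, 0.5]
opening: 0.49
finger_force: 45.0
```

```bash
python3 -m jog '[{"wx":0,"wy":0,"wz":0,"dx":0,"dy":0,"dz":0,"hand":0.3},{"wx":0,"wy":0,"wz":0,"dx":0,"dy":0,"dz":0,"hand":0.3},{"wx":0,"wy":0,"wz":0,"dx":0,"dy":0,"dz":0,"hand":0.3},{"wx":0,"wy":0,"wz":0,"dx":0,"dy":0,"dz":0.12,"hand":0.3},{"wx":0,"wy":0,"wz":0,"dx":-0.1,"dy":-0.01,"dz":0.04,"hand":1}]'; python3 -m jog '[{"wx":0,"wy":0,"wz":0,"dx":-0.1,"dy":-0.01,"dz":0,"hand":1},{"wx":0,"wy":0,"wz":0,"dx":-0.1,"dy":-0.01,"dz":0,"hand":1},{"wx":0,"wy":0,"wz":0,"dx":0,"dy":0,"dz":0,"hand":1},{"wx":0,"wy":0,"wz":0,"dx":0,"dy":0,"dz":0,"hand":1},{"wx":0,"wy":0,"wz":0,"dx":0,"dy":0,"dz":0,"hand":1}]';python3 -m jog '[{"wx":0,"wy":0,"wz":0,"dx":0,"dy":0,"dz":-0.08,"hand":1},{"wx":0,"wy":0,"wz":0,"dx":0,"dy":0,"dz":-0.068,"hand":1},{"wx":0,"wy":0,"wz":0,"dx":0,"dy":0,"dz":0,"hand":1},{"wx":0,"wy":0,"wz":0,"dx":0,"dy":0,"dz":0,"hand":1}]'
python3 - <<'E'
from fit import *
p=np.radians(5.6);C=np.array([[np.cos(p),-np.sin(p)],[np.sin(p),np.cos(p)]]);o=np.array([564.1,-243.8])
t=r.get_state()["tool_pos"]*1e3; print(np.round((t[:2]-o)@C,1),t[2])
r.snapshot("top")
for d in r.masks_of("top","pack0"):
    R=rect("top",d["region"],.022); print(round(d["p"],2),R,np.round((R[:2]-o)@C))
E
```

```text
clock: 30.85
tool_pos: [0.4904, -0.2225, 0.0533]
eef_rot: [-0.049, 0.999, 0.0, 0.005]
contact_force: [1.7, -0.1, 0.1]
opening: 0.648
finger_force: 0.0
clock: 31.27
tool_pos: [0.4355, -0.2287, 0.0513]
eef_rot: [-0.049, 0.999, 0.0, 0.001]
contact_force: [0.0, 0.1, 0.4]
opening: 0.271
finger_force: 0.0
clock: 31.6
tool_pos: [0.4351, -0.2282, 0.0136]
eef_rot: [-0.049, 0.999, 0.0, -0.0]
contact_force: [-0.2, 0.2, -0.9]
opening: 0.006
finger_force: 0.0
[-126.8   28.1] 13.6387595992204
0.95 [587.4 271.3  45.2 110.3  83.2] [ 73. 510.]
0.68 [ 503.4 -221.6   73.6   45.3    6.1] [-58.  28.]
0.49 [ 539.2 -274.2   14.6   44.6    4.1] [-28. -28.]
```

```bash
python3 -m jog '[{"wx":0,"wy":0,"wz":0,"dx":0.05,"dy":0.005,"dz":0,"hand":1},{"wx":0,"wy":0,"wz":0,"dx":0.05,"dy":0.005,"dz":0,"hand":1},{"wx":0,"wy":0,"wz":0,"dx":0.05,"dy":0.005,"dz":0,"hand":1},{"wx":0,"wy":0,"wz":0,"dx":0.05,"dy":0.005,"dz":0,"hand":1},{"wx":0,"wy":0,"wz":0,"dx":0.05,"dy":0.005,"dz":0,"hand":1}]'; python3 -m jog '[{"wx":0,"wy":0,"wz":0,"dx":0.03,"dy":0.003,"dz":0,"hand":1},{"wx":0,"wy":0,"wz":0,"dx":0.02,"dy":0.002,"dz":0,"hand":1},{"wx":0,"wy":0,"wz":0,"dx":0.02,"dy":0.002,"dz":0,"hand":1},{"wx":0,"wy":0,"wz":0,"dx":0,"dy":0,"dz":0,"hand":1},{"wx":0,"wy":0,"wz":0,"dx":0,"dy":0,"dz":0,"hand":1}]';python3 -m jog '[{"wx":0,"wy":0,"wz":0,"dx":0.014,"dy":0.0014,"dz":0,"hand":1},{"wx":0,"wy":0,"wz":0,"dx":0,"dy":0,"dz":0,"hand":1},{"wx":0,"wy":0,"wz":0,"dx":0,"dy":0,"dz":0,"hand":1}]'
```

```text
clock: 32.12
tool_pos: [0.4976, -0.2228, 0.0153]
eef_rot: [-0.048, 0.999, -0.0, 0.0]
contact_force: [0.1, -0.5, -0.2]
opening: 0.001
finger_force: 0.1
clock: 32.53
tool_pos: [0.5141, -0.2209, 0.0143]
eef_rot: [-0.048, 0.999, -0.0, -0.0]
contact_force: [-1.3, -0.4, 0.1]
opening: 0.003
finger_force: 0.0
clock: 32.78
tool_pos: [0.5174, -0.2206, 0.0141]
eef_rot: [-0.048, 0.999, -0.0, -0.0]
contact_force: [-0.6, 0.3, -0.4]
opening: 0.004
finger_force: 0.3
```

```bash
python3 -m jog '[{"wx":0,"wy":0,"wz":0,"dx":0.008,"dy":0.001,"dz":0,"hand":1},{"wx":0,"wy":0,"wz":0,"dx":0,"dy":0,"dz":0,"hand":1},{"wx":0,"wy":0,"wz":0,"dx":0,"dy":0,"dz":0,"hand":1}]'; python3 -m jog '[{"wx":0,"wy":0,"wz":0,"dx":0.007,"dy":0.001,"dz":0,"hand":1},{"wx":0,"wy":0,"wz":0,"dx":0,"dy":0,"dz":0,"hand":1},{"wx":0,"wy":0,"wz":0,"dx":0,"dy":0,"dz":0,"hand":1}]'
```

```text
clock: 33.03
tool_pos: [0.5175, -0.2207, 0.0138]
eef_rot: [-0.048, 0.999, -0.0, -0.002]
contact_force: [-5.2, -0.3, 2.4]
opening: 0.007
finger_force: 2.6
clock: 33.28
tool_pos: [0.5175, -0.2207, 0.0136]
eef_rot: [-0.048, 0.999, -0.0, -0.004]
contact_force: [-8.0, -1.1, 4.3]
opening: 0.005
finger_force: 3.9
```

```bash
python3 -m jog '[{"wx":0,"wy":0,"wz":0,"dx":-0.04,"dy":-0.004,"dz":0,"hand":1},{"wx":0,"wy":0,"wz":0,"dx":-0.02,"dy":0,"dz":0.12,"hand":1},{"wx":0,"wy":0,"wz":0,"dx":0,"dy":0.1,"dz":0.12,"hand":1},{"wx":0,"wy":0,"wz":0,"dx":0,"dy":0.15,"dz":0,"hand":1},{"wx":0,"wy":0,"wz":0,"dx":0,"dy":0.15,"dz":0,"hand":1}]';python3 -m jog '[{"wx":0,"wy":0,"wz":-0.0107,"dx":0.0,"dy":0.15,"dz":0,"hand":1},{"wx":0,"wy":0,"wz":-0.0107,"dx":0,"dy":0.15,"dz":0,"hand":1},{"wx":0,"wy":0,"wz":-0.0107,"dx":0,"dy":0.15,"dz":0,"hand":1},{"wx":0,"wy":0,"wz":-0.0107,"dx":0,"dy":0.15,"dz":0,"hand":1},{"wx":0,"wy":0,"wz":-0.0107,"dx":0.06,"dy":0.15,"dz":0,"hand":1}]';python3 -m jog '[{"wx":0,"wy":0,"wz":-0.0107,"dx":0.06,"dy":0.15,"dz":0,"hand":1},{"wx":0,"wy":0,"wz":-0.0107,"dx":0.06,"dy":0.15,"dz":0,"hand":1},{"wx":0,"wy":0,"wz":-0.0107,"dx":0.06,"dy":0.15,"dz":0,"hand":1},{"wx":0,"wy":0,"wz":-0.0107,"dx":0.06,"dy":0.15,"dz":0,"hand":1},{"wx":0,"wy":0,"wz":-0.0107,"dx":0.06,"dy":0.15,"dz":0,"hand":1}]';python3 -m jog '[{"wx":0,"wy":0,"wz":0,"dx":0,"dy":0,"dz":0,"hand":1},{"wx":0,"wy":0,"wz":0,"dx":0,"dy":0,"dz":0,"hand":1},{"wx":0,"wy":0,"wz":0,"dx":0,"dy":0,"dz":0,"hand":1}]';python3 - <<'E'
from fit import *
st()
for n in("top","scene"):
    r.snapshot(n)
    for d in r.masks_of(n,"pack0"):
        R=rect(n,d["region"],.02); print(n,round(d["p"],2),d["region"].sum(),R)
E
```

```text
clock: 33.7
tool_pos: [0.5089, -0.1208, 0.0759]
eef_rot: [-0.046, 0.999, 0.0, 0.003]
contact_force: [0.1, 1.0, 0.1]
opening: 0.009
finger_force: 0.0
clock: 34.12
tool_pos: [0.5193, 0.0689, 0.0743]
eef_rot: [0.004, 1.0, -0.0, -0.001]
contact_force: [0.5, 0.1, -0.4]
opening: 0.007
finger_force: 0.0
clock: 34.53
tool_pos: [0.5975, 0.2571, 0.0746]
eef_rot: [0.059, 0.998, 0.001, 0.001]
contact_force: [1.2, 0.2, 0.1]
opening: 0.007
finger_force: 0.0
clock: 34.78
tool_pos: [0.5965, 0.2537, 0.0739]
eef_rot: [0.058, 0.998, -0.0, 0.0]
contact_force: [-0.2, -0.6, -0.6]
opening: 0.008
finger_force: 0.0
t 34.78 tcp [596.5 253.7  73.9] yaxis [ 0.116  0.993 -0.   ] z [ 0.    -0.001 -1.   ] F [-0.2 -0.6 -0.6] op 0.008 ff 0.0 q [-0.28  0.95 -0.37  1.6   0.49  0.69  0.57]
top 0.67 185 [553.  277.1  44.5  40.   82.8]
top 0.51 112 [ 540.6 -276.1   46.3   19.9   88.4]
top 0.46 78 [ 534.7 -220.    14.8   44.2    6.4]
scene 0.59 370 [613.1 269.7  43.6  62.1  82.9]
```

Move to the third pack, press and drag.

```bash
python3 -m jog '[{"wx":0,"wy":0,"wz":0,"dx":-0.036,"dy":0.072,"dz":-0.1,"hand":1},{"wx":0,"wy":0,"wz":0,"dx":0,"dy":0,"dz":-0.1,"hand":1},{"wx":0,"wy":0,"wz":0,"dx":0,"dy":0,"dz":0,"hand":1},{"wx":0,"wy":0,"wz":0,"dx":0,"dy":0,"dz":0,"hand":1},{"wx":0,"wy":0,"wz":0,"dx":0,"dy":0,"dz":0,"hand":1}]';python3 -m jog '[{"wx":0,"wy":0,"wz":0,"dx":0,"dy":0,"dz":-0.012,"hand":1},{"wx":0,"wy":0,"wz":0,"dx":0,"dy":0,"dz":0,"hand":1},{"wx":0,"wy":0,"wz":0,"dx":0,"dy":0,"dz":0,"hand":1}]'
```

```text
clock: 35.4
tool_pos: [0.588, 0.2707, 0.0246]
eef_rot: [0.059, 0.998, -0.001, 0.0]
contact_force: [0.3, -0.3, 0.1]
opening: 0.005
finger_force: 0.0
clock: 35.65
tool_pos: [0.5879, 0.2715, 0.0216]
eef_rot: [0.059, 0.998, -0.0, 0.0]
contact_force: [-0.6, -0.1, -0.2]
opening: 0.002
finger_force: 0.0
```

```bash
python3 -m jog '[{"wx":0,"wy":0,"wz":0,"dx":0,"dy":0,"dz":-0.014,"hand":1},{"wx":0,"wy":0,"wz":0,"dx":0,"dy":0,"dz":0,"hand":1},{"wx":0,"wy":0,"wz":0,"dx":0,"dy":0,"dz":0,"hand":1}]'; python3 -m jog '[{"wx":0,"wy":0,"wz":0,"dx":0,"dy":0,"dz":0,"hand":1},{"wx":0,"wy":0,"wz":0,"dx":-0.02,"dy":0.002,"dz":0,"hand":1},{"wx":0,"wy":0,"wz":0,"dx":-0.04,"dy":0.0046,"dz":0,"hand":1},{"wx":0,"wy":0,"wz":0,"dx":-0.04,"dy":0.0046,"dz":0,"hand":1},{"wx":0,"wy":0,"wz":0,"dx":-0.04,"dy":0.0046,"dz":0,"hand":1}]';python3 -m jog '[{"wx":0,"wy":0,"wz":0,"dx":-0.04,"dy":0.0046,"dz":0,"hand":1},{"wx":0,"wy":0,"wz":0,"dx":-0.04,"dy":0.0046,"dz":0,"hand":1},{"wx":0,"wy":0,"wz":0,"dx":-0.04,"dy":0.0046,"dz":0,"hand":1},{"wx":0,"wy":0,"wz":0,"dx":-0.04,"dy":0.0046,"dz":0,"hand":1},{"wx":0,"wy":0,"wz":0,"dx":-0.04,"dy":0.0046,"dz":0,"hand":1}]';python3 -m jog '[{"wx":0,"wy":0,"wz":0,"dx":-0.04,"dy":0.0046,"dz":0,"hand":1},{"wx":0,"wy":0,"wz":0,"dx":-0.04,"dy":0.0046,"dz":0,"hand":1},{"wx":0,"wy":0,"wz":0,"dx":-0.04,"dy":0.0046,"dz":0,"hand":1},{"wx":0,"wy":0,"wz":0,"dx":-0.01,"dy":0,"dz":0,"hand":1},{"wx":0,"wy":0,"wz":0,"dx":0,"dy":0,"dz":0,"hand":1}]'
```

```text
clock: 35.9
tool_pos: [0.5883, 0.2719, 0.0205]
eef_rot: [0.059, 0.998, -0.0, 0.001]
contact_force: [-2.9, -3.0, 18.3]
opening: 0.004
finger_force: 8.9
clock: 36.32
tool_pos: [0.5567, 0.2772, 0.0205]
eef_rot: [0.059, 0.998, 0.002, 0.004]
contact_force: [3.3, -0.4, 10.8]
opening: 0.001
finger_force: 5.5
clock: 36.73
tool_pos: [0.5069, 0.2834, 0.0205]
eef_rot: [0.059, 0.998, 0.003, 0.004]
contact_force: [4.6, -0.6, 13.2]
opening: 0.006
finger_force: 6.5
clock: 37.15
tool_pos: [0.4728, 0.2875, 0.0204]
eef_rot: [0.058, 0.998, 0.002, 0.003]
contact_force: [0.1, 0.4, 17.4]
opening: 0.005
finger_force: 8.8
```

```bash
python3 -m jog '[{"wx":0,"wy":0,"wz":0,"dx":0,"dy":0,"dz":0.06,"hand":1},{"wx":0,"wy":0,"wz":0,"dx":-0.05,"dy":0,"dz":0.12,"hand":0},{"wx":0,"wy":0,"wz":0,"dx":-0.1,"dy":-0.1,"dz":0.1,"hand":0},{"wx":0,"wy":0,"wz":0,"dx":0,"dy":-0.15,"dz":0,"hand":0},{"wx":0,"wy":0,"wz":0,"dx":0,"dy":-0.15,"dz":0,"hand":0}]'
python3 - <<'E'
from fit import *
st()
for n in("top","scene"):
    im=r.snapshot(n)
    for d in r.masks_of(n,"pack0"):
        R=rect(n,d["region"],.02); print(n,round(d["p"],2),d["region"].sum(),R)
snap("top","g1",(140,140,460,320),2.4)
E
```

```text
clock: 37.57
tool_pos: [0.4332, 0.1873, 0.0885]
eef_rot: [0.056, 0.998, 0.002, 0.001]
contact_force: [1.7, -0.2, -1.5]
opening: 0.284
finger_force: 0.0
t 37.57 tcp [433.2 187.3  88.5] yaxis [0.112 0.994 0.003] z [ 0.003  0.003 -1.   ] F [ 1.7 -0.2 -1.5] op 0.284 ff 0.0 q [-0.37  0.77 -0.22  2.14  0.59  0.28  0.36]
top 0.81 228 [505.4 285.2  44.4  41.8  88.5]
top 0.44 74 [ 534.8 -220.2   14.7   43.7    4.7]
top 0.41 101 [ 537.9 -271.8   48.7   19.9   88.4]
scene 0.9 760 [474.3 290.5  50.3 112.9  83.9]
scene 0.74 194 [ 8.051e+02 -7.000e-01  1.560e+01  1.174e+02  8.300e+01]
scene 0.43 6227 [557.4 251.  242.1 203.9  83.3]
scene 0.36 466 [628.7 -13.6 167.9  40.5   3.9]
```

View pics/g1.png

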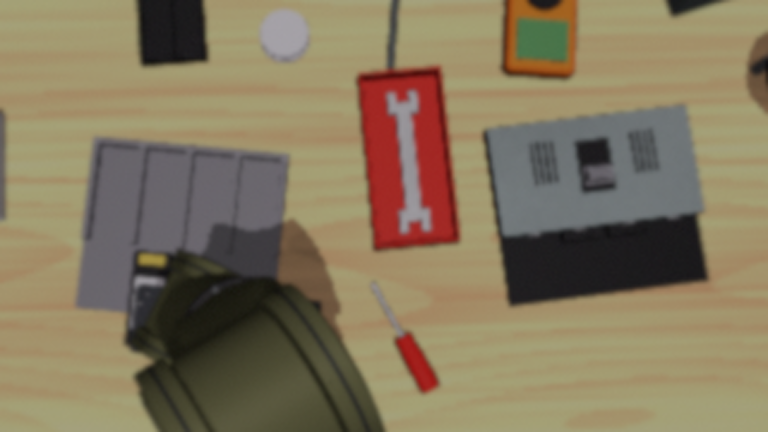

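```bash
python3 -m jog '[{"wx":0,"wy":0,"wz":0,"dx":0.04,"dy":0.13,"dz":0,"hand":0},{"wx":0,"wy":0,"wz":0,"dx":0.04,"dy":0.13,"dz":0,"hand":0},{"wx":0,"wy":0,"wz":0,"dx":0.04,"dy":0.13,"dz":0,"hand":0},{"wx":0,"wy":0,"wz":0,"dx":0,"dy":0,"dz":0,"hand":0},{"wx":0,"wy":0,"wz":0,"dx":0,"dy":0,"dz":0,"hand":0}]';python3 -m jog '[{"wx":0,"wy":0,"wz":0,"dx":0,"dy":0,"dz":0,"hand":0},{"wx":0,"wy":0,"wz":0,"dx":0,"dy":0,"dz":0,"hand":0},{"wx":0,"wy":0,"wz":0,"dx":0,"dy":0,"dz":0,"hand":0}]'
```

```text
clock: 38.23
tool_pos: [0.4633, 0.2882, 0.0867]
eef_rot: [0.056, 0.998, 0.002, 0.0]
contact_force: [-0.6, -0.4, -0.2]
opening: 0.885
finger_force: 0.0
clock: 38.48
tool_pos: [0.4632, 0.2824, 0.0866]
eef_rot: [0.059, 0.998, -0.001, -0.0]
contact_force: [-0.3, 0.4, 0.1]
opening: 1.0
finger_force: 0.0
```

```bash
python3 -m jog '[{"wx":0,"wy":0,"wz":0,"dx":0,"dy":0.02,"dz":-0.1,"hand":0},{"wx":0,"wy":0,"wz":0,"dx":0,"dy":0,"dz":-0.1,"hand":0},{"wx":0,"wy":0,"wz":0,"dx":0,"dy":0,"dz":-0.106,"hand":0},{"wx":0,"wy":0,"wz":0,"dx":0,"dy":0,"dz":0,"hand":0},{"wx":0,"wy":0,"wz":0,"dx":0,"dy":0,"dz":0,"hand":0}]';python3 -m jog '[{"wx":0,"wy":0,"wz":0,"dx":0,"dy":0,"dz":0,"hand":1},{"wx":0,"wy":0,"wz":0,"dx":0,"dy":0,"dz":0,"hand":1},{"wx":0,"wy":0,"wz":0,"dx":0,"dy":0,"dz":0,"hand":1},{"wx":0,"wy":0,"wz":0,"dx":0,"dy":0,"dz":0,"hand":1},{"wx":0,"wy":0,"wz":0,"dx":0,"dy":0,"dz":0,"hand":1}]' 45;python3 -m jog '[{"wx":0,"wy":0,"wz":0,"dx":0,"dy":0,"dz":0,"hand":1},{"wx":0,"wy":0,"wz":0,"dx":0,"dy":0,"dz":0,"hand":1},{"wx":0,"wy":0,"wz":0,"dx":0,"dy":0,"dz":0,"hand":1}]'
```

```text
clock: 38.9
tool_pos: [0.4631, 0.2875, 0.0093]
eef_rot: [0.059, 0.998, -0.001, -0.001]
contact_force: [-0.3, -0.1, -0.1]
opening: 0.995
finger_force: 0.0
clock: 39.32
tool_pos: [0.4637, 0.2887, 0.0106]
eef_rot: [0.059, 0.998, 0.0, 0.0]
contact_force: [-0.4, -1.0, 0.4]
opening: 0.646
finger_force: 0.0
clock: 39.57
tool_pos: [0.4636, 0.2888, 0.0104]
eef_rot: [0.059, 0.998, 0.0, 0.0]
contact_force: [0.1, 0.1, 1.4]
opening: 0.488
finger_force: 45.0
```

```bash
python3 -m jog '[{"wx":0,"wy":0,"wz":0,"dx":0,"dy":0,"dz":0.05,"hand":1},{"wx":0,"wy":0,"wz":0,"dx":0,"dy":0,"dz":0.1,"hand":1},{"wx":0,"wy":0,"wz":0,"dx":0,"dy":0,"dz":0.1,"hand":1},{"wx":0,"wy":0,"wz":0,"dx":0,"dy":0,"dz":0.05,"hand":1},{"wx":0,"wy":0,"wz":0.0076,"dx":-0.0006,"dy":-0.131,"dz":0,"hand":1}]';python3 -m jog '[{"wx":0,"wy":0,"wz":0.0076,"dx":-0.0006,"dy":-0.131,"dz":0,"hand":1},{"wx":0,"wy":0,"wz":0.0076,"dx":-0.0006,"dy":-0.131,"dz":0,"hand":1},{"wx":0,"wy":0,"wz":0.0076,"dx":-0.0006,"dy":-0.131,"dz":0,"hand":1},{"wx":0,"wy":0,"wz":0.0076,"dx":-0.0006,"dy":-0.131,"dz":0,"hand":1},{"wx":0,"wy":0,"wz":0.0076,"dx":-0.0006,"dy":-0.131,"dz":0,"hand":1}]';python3 -m jog '[{"wx":0,"wy":0,"wz":0.0076,"dx":-0.0006,"dy":-0.131,"dz":0,"hand":1},{"wx":0,"wy":0,"wz":0.0076,"dx":-0.0006,"dy":-0.131,"dz":0,"hand":1},{"wx":0,"wy":0,"wz":0.0076,"dx":-0.0006,"dy":-0.131,"dz":0,"hand":1},{"wx":0,"wy":0,"wz":0.0076,"dx":-0.0006,"dy":-0.131,"dz":0,"hand":1},{"wx":0,"wy":0,"wz":0.0076,"dx":-0.0006,"dy":-0.131,"dz":0,"hand":1}]';python3 -m jog '[{"wx":0,"wy":0,"wz":0.0076,"dx":-0.0006,"dy":-0.131,"dz":0,"hand":1},{"wx":0,"wy":0,"wz":0.0076,"dx":-0.0006,"dy":-0.131,"dz":0,"hand":1},{"wx":0,"wy":0,"wz":0.0076,"dx":-0.0006,"dy":-0.131,"dz":0,"hand":1},{"wx":0,"wy":0,"wz":0,"dx":0,"dy":0,"dz":0,"hand":1},{"wx":0,"wy":0,"wz":0,"dx":0,"dy":0,"dz":0,"hand":1}]';python3 -m jog '[{"wx":0,"wy":0,"wz":0,"dx":0,"dy":0,"dz":0,"hand":1},{"wx":0,"wy":0,"wz":0,"dx":0,"dy":0,"dz":0,"hand":1}]'
```

```text
clock: 39.98
tool_pos: [0.4648, 0.2656, 0.0884]
eef_rot: [0.047, 0.999, 0.007, 0.003]
contact_force: [0.2, 1.0, -2.1]
opening: 0.49
finger_force: 45.0
clock: 40.4
tool_pos: [0.4622, 0.0906, 0.0851]
eef_rot: [0.012, 1.0, -0.0, -0.0]
contact_force: [1.0, -0.1, -2.1]
opening: 0.493
finger_force: 45.0
clock: 40.82
tool_pos: [0.4614, -0.0732, 0.0851]
eef_rot: [-0.026, 1.0, -0.0, -0.0]
contact_force: [0.4, -0.5, -2.7]
opening: 0.487
finger_force: 45.0
clock: 41.23
tool_pos: [0.4605, -0.1728, 0.0848]
eef_rot: [-0.045, 0.999, -0.0, -0.0]
contact_force: [-0.5, 0.5, -1.9]
opening: 0.498
finger_force: 45.0
clock: 41.4
tool_pos: [0.4616, -0.1682, 0.0852]
eef_rot: [-0.049, 0.999, 0.001, 0.0]
contact_force: [-0.1, -0.9, -1.4]
opening: 0.492
finger_force: 45.0
```

```bash
python3 -m jog '[{"wx":0,"wy":0,"wz":0,"dx":0,"dy":0,"dz":-0.1,"hand":1},{"wx":0,"wy":0,"wz":0,"dx":0,"dy":0,"dz":-0.1,"hand":1},{"wx":0,"wy":0,"wz":0,"dx":0,"dy":0,"dz":-0.08,"hand":1},{"wx":0,"wy":0,"wz":0,"dx":0,"dy":0,"dz":0,"hand":1},{"wx":0,"wy":0,"wz":0,"dx":0,"dy":0,"dz":0,"hand":1}]';python3 -m jog '[{"wx":0,"wy":0,"wz":0,"dx":0,"dy":0,"dz":0,"hand":1},{"wx":0,"wy":0,"wz":0,"dx":0,"dy":0,"dz":0,"hand":1}]'
python3 - <<'E'
from fit import *
p=np.radians(5.6);C=np.array([[np.cos(p),-np.sin(p)],[np.sin(p),np.cos(p)]]);o=np.array([564.1,-243.8])
t=r.get_state()["tool_pos"]*1e3; print(np.round((t[:2]-o)@C,1),t[2])
im=r.snapshot("top").astype(int); 
m=np.zeros((420,560),bool); m[225:247,355:380]=True; m&=(im[...,0]-im[...,2]>25)
ys,xs=np.nonzero(m); print(m.sum(),xs.min(),xs.max(),ys.min(),ys.max(),(unproj("top",[(xs.mean(),ys.mean())],.026)[:,:2]*1e3-o)@C)
E
```

```text
clock: 41.82
tool_pos: [0.4613, -0.1681, 0.0149]
eef_rot: [-0.05, 0.999, 0.0, -0.001]
contact_force: [-0.5, -0.8, -1.4]
opening: 0.493
finger_force: 45.0
clock: 41.98
tool_pos: [0.4621, -0.1694, 0.0163]
eef_rot: [-0.048, 0.999, 0.0, 0.001]
contact_force: [0.3, -0.2, -1.0]
opening: 0.49
finger_force: 45.0
[-94.2  84. ] 16.298442816077234
68 357 369 241 246 [[-39.02869903  81.56739848]]
```

```bash
python3 -m jog '[{"wx":0,"wy":0,"wz":0,"dx":0,"dy":0,"dz":-0.013,"hand":1},{"wx":0,"wy":0,"wz":0,"dx":0,"dy":0,"dz":0,"hand":1},{"wx":0,"wy":0,"wz":0,"dx":0,"dy":0,"dz":0,"hand":1}]';python3 -m jog '[{"wx":0,"wy":0,"wz":0,"dx":0.03,"dy":0.003,"dz":0,"hand":1},{"wx":0,"wy":0,"wz":0,"dx":0.03,"dy":0.003,"dz":0,"hand":1},{"wx":0,"wy":0,"wz":0,"dx":0.02,"dy":0.002,"dz":0,"hand":1},{"wx":0,"wy":0,"wz":0,"dx":0,"dy":0,"dz":0,"hand":1}]';python3 -m jog '[{"wx":0,"wy":0,"wz":0,"dx":0.03,"dy":0.003,"dz":0,"hand":1},{"wx":0,"wy":0,"wz":0,"dx":0.03,"dy":0.003,"dz":0,"hand":1},{"wx":0,"wy":0,"wz":0,"dx":0.03,"dy":0.003,"dz":0,"hand":1},{"wx":0,"wy":0,"wz":0,"dx":0,"dy":0,"dz":0,"hand":1},{"wx":0,"wy":0,"wz":0,"dx":0,"dy":0,"dz":0,"hand":1}]'
```

```text
clock: 42.28
tool_pos: [0.4614, -0.17, 0.0122]
eef_rot: [-0.048, 0.999, -0.0, 0.0]
contact_force: [0.0, -0.4, -0.7]
opening: 0.494
finger_force: 45.0
clock: 42.62
tool_pos: [0.4829, -0.1677, 0.0121]
eef_rot: [-0.048, 0.999, 0.0, 0.001]
contact_force: [0.5, -0.7, -1.6]
opening: 0.49
finger_force: 45.0
clock: 43.03
tool_pos: [0.5045, -0.1655, 0.0119]
eef_rot: [-0.048, 0.999, 0.0, 0.0]
contact_force: [-0.7, 0.1, -1.9]
opening: 0.493
finger_force: 45.0
```

```bash
python3 -m jog '[{"wx":0,"wy":0,"wz":0,"dx":0,"dy":0,"dz":0,"hand":0.3},{"wx":0,"wy":0,"wz":0,"dx":0,"dy":0,"dz":0,"hand":0.3},{"wx":0,"wy":0,"wz":0,"dx":0,"dy":0,"dz":0,"hand":0.3},{"wx":0,"wy":0,"wz":0,"dx":0,"dy":0,"dz":0.12,"hand":0.3},{"wx":0,"wy":0,"wz":0,"dx":-0.1,"dy":-0.01,"dz":0.04,"hand":1}]'; python3 -m jog '[{"wx":0,"wy":0,"wz":0,"dx":-0.1,"dy":-0.01,"dz":0,"hand":1},{"wx":0,"wy":0,"wz":0,"dx":-0.1,"dy":-0.01,"dz":0,"hand":1},{"wx":0,"wy":0,"wz":0,"dx":0,"dy":0,"dz":0,"hand":1},{"wx":0,"wy":0,"wz":0,"dx":0,"dy":0,"dz":0,"hand":1},{"wx":0,"wy":0,"wz":0,"dx":0,"dy":0,"dz":0,"hand":1}]';python3 -m jog '[{"wx":0,"wy":0,"wz":0,"dx":0,"dy":0,"dz":-0.08,"hand":1},{"wx":0,"wy":0,"wz":0,"dx":0,"dy":0,"dz":-0.068,"hand":1},{"wx":0,"wy":0,"wz":0,"dx":0,"dy":0,"dz":0,"hand":1},{"wx":0,"wy":0,"wz":0,"dx":0,"dy":0,"dz":0,"hand":1}]'
python3 - <<'E'
from fit import *
p=np.radians(5.6);C=np.array([[np.cos(p),-np.sin(p)],[np.sin(p),np.cos(p)]]);o=np.array([564.1,-243.8])
t=r.get_state()["tool_pos"]*1e3; print(np.round((t[:2]-o)@C,1),t[2])
r.snapshot("top")
for d in r.masks_of("top","pack0"):
    R=rect("top",d["region"],.022); print(round(d["p"],2),R,np.round((R[:2]-o)@C))
E
```

```text
clock: 43.45
tool_pos: [0.4848, -0.1668, 0.0539]
eef_rot: [-0.049, 0.999, 0.001, 0.005]
contact_force: [1.5, 0.2, 0.4]
opening: 0.651
finger_force: 0.0
clock: 43.87
tool_pos: [0.4301, -0.1729, 0.0521]
eef_rot: [-0.048, 0.999, 0.0, 0.001]
contact_force: [-0.8, 0.5, 0.5]
opening: 0.27
finger_force: 0.0
clock: 44.2
tool_pos: [0.4297, -0.1726, 0.0144]
eef_rot: [-0.049, 0.999, -0.0, -0.0]
contact_force: [-0.4, 0.0, 0.5]
opening: 0.003
finger_force: 0.0
[-126.8   83.9] 14.381161946596118
0.84 [ 502.6 -166.6   68.4   44.7    7.6] [-54.  83.]
0.49 [ 534.3 -218.6   15.6   46.     4.7] [-27.  28.]
0.43 [ 539.1 -273.1   14.8   45.9    3.6] [-28. -27.]
```

```bash
python3 -m jog '[{"wx":0,"wy":0,"wz":0,"dx":0.05,"dy":0.005,"dz":0,"hand":1},{"wx":0,"wy":0,"wz":0,"dx":0.05,"dy":0.005,"dz":0,"hand":1},{"wx":0,"wy":0,"wz":0,"dx":0.05,"dy":0.005,"dz":0,"hand":1},{"wx":0,"wy":0,"wz":0,"dx":0.05,"dy":0.005,"dz":0,"hand":1},{"wx":0,"wy":0,"wz":0,"dx":0.05,"dy":0.005,"dz":0,"hand":1}]'; python3 -m jog '[{"wx":0,"wy":0,"wz":0,"dx":0.03,"dy":0.003,"dz":0,"hand":1},{"wx":0,"wy":0,"wz":0,"dx":0.02,"dy":0.002,"dz":0,"hand":1},{"wx":0,"wy":0,"wz":0,"dx":0.02,"dy":0.002,"dz":0,"hand":1},{"wx":0,"wy":0,"wz":0,"dx":0,"dy":0,"dz":0,"hand":1},{"wx":0,"wy":0,"wz":0,"dx":0,"dy":0,"dz":0,"hand":1}]';python3 -m jog '[{"wx":0,"wy":0,"wz":0,"dx":0.014,"dy":0.0014,"dz":0,"hand":1},{"wx":0,"wy":0,"wz":0,"dx":0,"dy":0,"dz":0,"hand":1},{"wx":0,"wy":0,"wz":0,"dx":0,"dy":0,"dz":0,"hand":1}]';  python3 -m jog '[{"wx":0,"wy":0,"wz":0,"dx":0.008,"dy":0.001,"dz":0,"hand":1},{"wx":0,"wy":0,"wz":0,"dx":0,"dy":0,"dz":0,"hand":1},{"wx":0,"wy":0,"wz":0,"dx":0,"dy":0,"dz":0,"hand":1}]'; python3 -m jog '[{"wx":0,"wy":0,"wz":0,"dx":0.006,"dy":0.001,"dz":0,"hand":1},{"wx":0,"wy":0,"wz":0,"dx":0,"dy":0,"dz":0,"hand":1},{"wx":0,"wy":0,"wz":0,"dx":0,"dy":0,"dz":0,"hand":1}]'
```

```text
clock: 44.72
tool_pos: [0.4921, -0.1673, 0.0162]
eef_rot: [-0.047, 0.999, 0.0, 0.0]
contact_force: [-0.2, 0.5, -0.3]
opening: 0.002
finger_force: 0.2
clock: 45.13
tool_pos: [0.5088, -0.1651, 0.0151]
eef_rot: [-0.048, 0.999, 0.0, -0.0]
contact_force: [0.3, -0.0, 0.1]
opening: 0.008
finger_force: 0.0
clock: 45.38
tool_pos: [0.512, -0.1649, 0.0149]
eef_rot: [-0.048, 0.999, -0.0, -0.0]
contact_force: [-1.1, -0.8, 0.4]
opening: 0.004
finger_force: 0.4
clock: 45.63
tool_pos: [0.5121, -0.165, 0.0147]
eef_rot: [-0.048, 0.999, -0.0, -0.002]
contact_force: [-4.9, 0.3, 2.0]
opening: 0.006
finger_force: 2.6
clock: 45.88
tool_pos: [0.5121, -0.165, 0.0145]
eef_rot: [-0.048, 0.999, -0.001, -0.004]
contact_force: [-7.9, -0.9, 4.0]
opening: 0.005
finger_force: 3.7
```

```bash
python3 -m jog '[{"wx":0,"wy":0,"wz":0,"dx":-0.04,"dy":-0.004,"dz":0,"hand":1},{"wx":0,"wy":0,"wz":0,"dx":0,"dy":0,"dz":0.15,"hand":1},{"wx":0,"wy":0,"wz":0,"dx":0,"dy":0,"dz":0.15,"hand":1},{"wx":0,"wy":0,"wz":0,"dx":0.083,"dy":-0.104,"dz":0,"hand":1},{"wx":0,"wy":0,"wz":0,"dx":0.083,"dy":-0.104,"dz":0,"hand":1}]'; python3 -m jog '[{"wx":0,"wy":0,"wz":0,"dx":0.06,"dy":-0.1,"dz":0,"hand":1},{"wx":0,"wy":0,"wz":0,"dx":0,"dy":0,"dz":0,"hand":1},{"wx":0,"wy":0,"wz":0,"dx":0,"dy":0,"dz":0,"hand":1},{"wx":0,"wy":0,"wz":0,"dx":0,"dy":0,"dz":0,"hand":1},{"wx":0,"wy":0,"wz":0,"dx":0,"dy":0,"dz":0,"hand":1}]'
python3 - <<'E'
from fit import *
st(); r.snapshot("top")
o=np.array([564.1,-243.8]);p=np.radians(5.6);C=np.array([[np.cos(p),-np.sin(p)],[np.sin(p),np.cos(p)]])
for q in("pack0","spanner","switch"):
  for d in r.masks_of("top",q):
    R=rect("top",d["region"],.022 if q!="switch" else .05); print(q,round(d["p"],2),R,np.round((R[:2]-o)@C))
E
```

```text
clock: 46.3
tool_pos: [0.5498, -0.2163, 0.0931]
eef_rot: [-0.05, 0.999, 0.0, 0.003]
contact_force: [2.1, 0.4, -1.2]
opening: 0.004
finger_force: 0.0
clock: 46.72
tool_pos: [0.5621, -0.2405, 0.0899]
eef_rot: [-0.049, 0.999, 0.001, -0.0]
contact_force: [0.2, 0.0, 0.3]
opening: 0.004
finger_force: 0.0
t 46.72 tcp [ 562.1 -240.5   89.9] yaxis [-0.098  0.995  0.001] z [-0.     0.001 -1.   ] F [0.2 0.  0.3] op 0.004 ff 0.0 q [ 0.65  0.93 -0.59  1.71  0.72  0.73  1.36]
pack0 0.45 [ 529.5 -162.4   17.1   44.1    4.7] [-26.  84.]
spanner 0.62 [627.9 -21.  168.   38.    3.9] [ 85. 216.]
spanner 0.33 [ 569.5 -237.8  212.7  236.9    5.5] [6. 5.]
switch 0.37 [549.3 244.1 229.8 202.7  83.9] [ 33. 487.]
```

```bash
python3 -m jog '[{"wx":0,"wy":0,"wz":0,"dx":0,"dy":-0.01,"dz":-0.094,"hand":1},{"wx":0,"wy":0,"wz":0,"dx":0,"dy":0,"dz":-0.094,"hand":1},{"wx":0,"wy":0,"wz":0,"dx":0,"dy":0,"dz":0,"hand":1},{"wx":0,"wy":0,"wz":0,"dx":0,"dy":0,"dz":0,"hand":1}]'; python3 -m jog '[{"wx":0,"wy":0,"wz":0,"dx":0.04,"dy":0.004,"dz":0,"hand":1},{"wx":0,"wy":0,"wz":0,"dx":0.03,"dy":0.003,"dz":0,"hand":1},{"wx":0,"wy":0,"wz":0,"dx":0.03,"dy":0.003,"dz":0,"hand":1},{"wx":0,"wy":0,"wz":0,"dx":0.03,"dy":0.003,"dz":0,"hand":1},{"wx":0,"wy":0,"wz":0,"dx":0.03,"dy":0.003,"dz":0,"hand":1}]'; python3 -m jog '[{"wx":0,"wy":0,"wz":0,"dx":0.03,"dy":0.003,"dz":0,"hand":1},{"wx":0,"wy":0,"wz":0,"dx":0,"dy":0,"dz":0,"hand":1},{"wx":0,"wy":0,"wz":0,"dx":0,"dy":0,"dz":0,"hand":1}]'
```

```text
clock: 47.25
tool_pos: [0.5615, -0.2441, 0.0423]
eef_rot: [-0.048, 0.999, 0.0, -0.001]
contact_force: [0.9, 0.7, 0.8]
opening: 0.005
finger_force: 0.0
clock: 47.67
tool_pos: [0.6027, -0.2407, 0.0436]
eef_rot: [-0.048, 0.999, -0.0, -0.0]
contact_force: [-2.1, 0.3, 2.5]
opening: 0.005
finger_force: 1.2
clock: 47.92
tool_pos: [0.6109, -0.2397, 0.043]
eef_rot: [-0.048, 0.999, 0.0, 0.001]
contact_force: [0.6, -0.3, -0.5]
opening: 0.002
finger_force: 0.0
```

```bash
python3 -m jog '[{"wx":0,"wy":0,"wz":0,"dx":0.01,"dy":0.001,"dz":0,"hand":1},{"wx":0,"wy":0,"wz":0,"dx":0,"dy":0,"dz":0,"hand":1},{"wx":0,"wy":0,"wz":0,"dx":0,"dy":0,"dz":0,"hand":1}]'; python3 -m jog '[{"wx":0,"wy":0,"wz":0,"dx":0.006,"dy":0.0006,"dz":0,"hand":1},{"wx":0,"wy":0,"wz":0,"dx":0,"dy":0,"dz":0,"hand":1},{"wx":0,"wy":0,"wz":0,"dx":0,"dy":0,"dz":0,"hand":1}]'
```

```text
clock: 48.17
tool_pos: [0.6118, -0.2398, 0.0428]
eef_rot: [-0.048, 0.999, 0.0, -0.001]
contact_force: [-2.6, 0.6, 0.3]
opening: 0.004
finger_force: 1.0
clock: 48.42
tool_pos: [0.6119, -0.2398, 0.0427]
eef_rot: [-0.048, 0.999, -0.0, -0.002]
contact_force: [-6.8, 0.4, 3.1]
opening: 0.004
finger_force: 2.8
```

```bash
python3 -m jog '[{"wx":0,"wy":0,"wz":0,"dx":-0.06,"dy":-0.006,"dz":0,"hand":1},{"wx":0,"wy":0,"wz":0,"dx":0,"dy":0,"dz":0.15,"hand":1},{"wx":0,"wy":0,"wz":0,"dx":-0.05,"dy":0,"dz":0.15,"hand":1},{"wx":0,"wy":0,"wz":0,"dx":-0.1,"dy":0.1,"dz":0.05,"hand":1},{"wx":0,"wy":0,"wz":0,"dx":-0.1,"dy":0.12,"dz":0,"hand":1}]'; python3 -m jog '[{"wx":0,"wy":0,"wz":0,"dx":-0.1,"dy":0.12,"dz":0,"hand":1},{"wx":0,"wy":0,"wz":0,"dx":-0.05,"dy":0.15,"dz":0,"hand":1},{"wx":0,"wy":0,"wz":0,"dx":-0.05,"dy":0.15,"dz":0,"hand":1},{"wx":0,"wy":0,"wz":0,"dx":0,"dy":0,"dz":0,"hand":1},{"wx":0,"wy":0,"wz":0,"dx":0,"dy":0,"dz":0,"hand":1}]'
python3 - <<'E'
from fit import *
st(); snap("top","z1",(140,140,460,320),2.4); snap("scene","z2",(140,60,400,290),2.6)
o=np.array([564.1,-243.8]);p=np.radians(5.6);C=np.array([[np.cos(p),-np.sin(p)],[np.sin(p),np.cos(p)]])
for d in r.masks_of("top","pack0"):
    R=rect("top",d["region"],.022); print(round(d["p"],2),R,np.round((R[:2]-o)@C))
E
```

```text
clock: 48.83
tool_pos: [0.5396, -0.188, 0.134]
eef_rot: [-0.045, 0.999, -0.001, 0.005]
contact_force: [0.2, 1.8, -0.9]
opening: 0.008
finger_force: 0.0
clock: 49.25
tool_pos: [0.487, -0.0781, 0.1312]
eef_rot: [-0.051, 0.999, 0.001, 0.001]
contact_force: [0.4, -1.0, 0.2]
opening: 0.005
finger_force: 0.0
t 49.25 tcp [487.  -78.1 131.2] yaxis [-0.102  0.995  0.001] z [ 0.002  0.001 -1.   ] F [ 0.4 -1.   0.2] op 0.005 ff 0.0 q [ 0.4   0.75 -0.55  2.05  0.74  0.55  0.99]
```

View pics/z1.png

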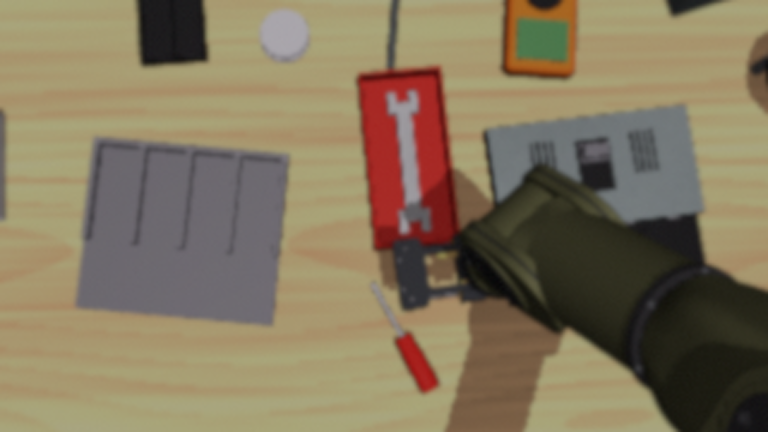

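View pics/z2.png

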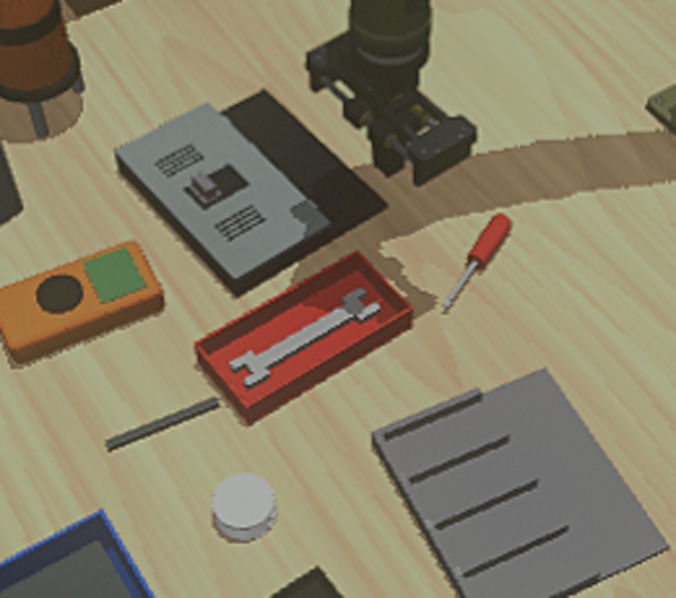

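```bash
python3 -m jog '[{"wx":0,"wy":0,"wz":0,"dx":0,"dy":0.15,"dz":0,"hand":1},{"wx":0,"wy":0,"wz":0,"dx":0,"dy":0.15,"dz":0,"hand":1},{"wx":0,"wy":0,"wz":0,"dx":0,"dy":0.15,"dz":0,"hand":1},{"wx":0,"wy":0,"wz":0,"dx":0,"dy":0.15,"dz":0,"hand":1},{"wx":0,"wy":0,"wz":0,"dx":0,"dy":0,"dz":0,"hand":1}]'
python3 - <<'E'
from fit import *
r.snapshot("top")
o=np.array([564.1,-243.8]);p=np.radians(5.6);C=np.array([[np.cos(p),-np.sin(p)],[np.sin(p),np.cos(p)]])
for q in("pack0","spanner"):
  for d in r.masks_of("top",q):
    R=rect("top",d["region"],.022); print(q,round(d["p"],2),R,np.round((R[:2]-o)@C))
E
```

```text
clock: 49.82
tool_pos: [0.4882, 0.0781, 0.1312]
eef_rot: [-0.052, 0.999, 0.004, 0.002]
contact_force: [1.2, 0.3, -0.1]
opening: 0.006
finger_force: 0.0
pack0 0.51 [ 539.3 -273.9   14.7   44.3    4.7] [-28. -28.]
pack0 0.29 [ 571.2 -242.1  212.5  248.6    4.8] [7. 1.]
spanner 0.89 [635.2 -17.9 146.9  35.7   2.3] [ 93. 218.]
```

```bash
python3 -c "
from h import *
import cv2
im=r.snapshot('top')[175:275,335:445,::-1]
im=np.clip(im.astype(float)*2.2,0,255).astype(np.uint8)
cv2.imwrite('pics/z3.png',cv2.resize(im,None,fx=5.5,fy=5.5,interpolation=cv2.INTER_CUBIC))"
```

```text
(no output)
```

View pics/z3.png

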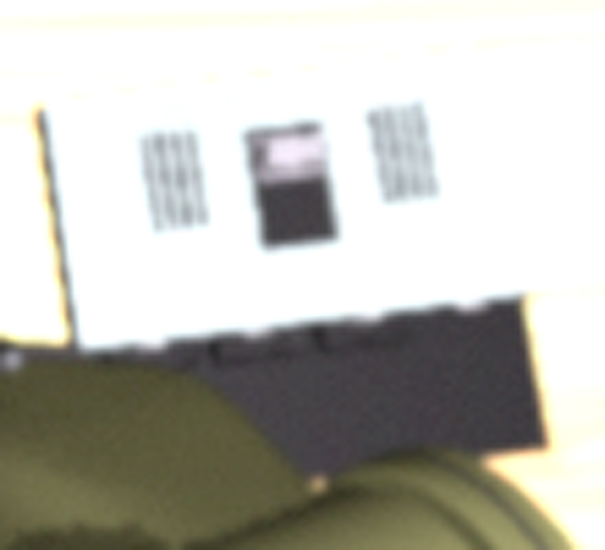

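```bash
python3 -c "
from plant import r
print(r.finish_job())"
```

```text
the job is handed in; nothing more can be done
None
```

The job is handed in at about 50 s of the 210 s: the spanner lies flat in the red bin, all three battery packs (the tray's fourth well was empty) are fully home in their own dock bays, the switch is on, and the other bench items were not touched.

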